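Load and start the barrel tumbler

ROBOT

A 7-joint arm with a two-finger parallel gripper is mounted at the origin on the work surface. World frame = base frame: x ahead of the robot, y to its left, z up, the work surface at z = 0. Lengths are in m, angles in rad, forces in N, time in s.
With the tool pointing down it reaches from about 0.35 to 0.9 m from the base axis. Payload 8.1 kg.
Tool frame: the origin (TCP) lies between the finger pads; the fingertips stand 17 mm ahead of it and the grasp point (between the pads) lies 2 mm behind it; z points along the fingers, y is the line along which they close (so a half turn about z gives the same grasp; the last joint's range is limited). The gripper opens to 92 mm and grips with 3 to 60 N. Pads are 19 mm wide; open, the fingers measure 130 mm over their backs; the gripper's body (75 mm by 190 mm) begins 47 mm behind the grasp point.
Start: joints at [1.118, 0.434, 0.025, 1.573, -0.012, 1.134, -0.075], TCP at [0.214, -0.587, 0.244] pointing down, gripper open.
Joint ranges: [-2.62, 2.62], [-0.44, 2.09], [-1.27, 1.32], [0.08, 2.57], [-1.32, 4.46], [0.12, 2], [-2.74, 2.74]. Speed limits (rad/s): [2.22, 2.22, 3.01, 3.01, 3.14, 3.14, 3.14].

INTERFACE

Orientations are given as a rotation vector (axis times angle).
In Python, from cell import observe, get_image, calibration, sign_off, look_for, regions_of, landmark_of gives the robot as it stands.
- The arm moves only by the tool jog_arm, never from a script. Its argument "plan" is a list of rows, each an object with "offset": the shift along the tool's x, y, z normalised to -1 to 1, where 1 is 0.15 m, a list of three; "twist": the turn, a rotation vector about the tool's x, y, z normalised to -1 to 1, where 1 is 2 pi rad, a list of three; "fingers": the gripper command: -1 is shut, 1 is fully open, values between are in proportion. In form: [{"offset": [x, y, z], "twist": [ax, ay, az], "fingers": fingers}, ...]. A call has 1 to 20 rows; each row is the pose to reach, as a shift and turn from the pose commanded when the call began, along the tool's axes at that moment, turning the shorter way round; what a row does not reach only later rows make up. A row lasts 1/8 s, in which the tool goes at most 62.5 mm and 10.7 degrees, less where a joint would pass 70% of its speed; a pose out of reach is approached as far as the arm can. A call with a number of a shift or a turn outside -1 to 1 is refused whole. A call with a gripper value outside its range is refused whole. The fingers move at their own pace and stop on an object; "newtons" is the grip in N (left out, the last holds). Time passes only in rows, so rows that repeat a pose let the fingers close. It gives the time, the measured TCP pose, the force, the opening and the grip force at its end, in the units of the state.
- observe(): the state, without advancing time (a new reading comes with each control period).
- get_image(name): name is "scene" or "top" or "wrist"; returns the picture (480x640x3 uint8, red, green, blue); there is no depth.
- calibration(name): a dict with "fov_y" (degrees; the focal length in pixels is half the picture's height over the tangent of half this angle, whatever the lens; pixels are square), "cx", "cy" (the principal point, pixels), "position" and "attitude" of the camera in the world. Camera axes: x right, y down, z forward; pixel columns grow to the right and rows downward; lengths in m; the calibration is good to about 2 mm. A picture is of the moment at which its call begins: read the wrist's pose just before it. calibration takes no time and is no camera call; for the wrist camera it gives the pose at the moment of the call.
- sign_off(): hands the job in; it is judged then, once.
Trained networks look in the newest picture that a camera, given by its name, has taken for a name from the list of things; names that differ only in an ending like _2 or _b are one class to them, and where a whole thing is asked for, a point or a joint stands for the part that bears it (a point fixed in the world has none). Each returns a list of dicts, best first, with "conf" (0 to 1); they miss things now and then, are a little off and sometimes report something else, mostly with a low value. They report only what shows in the picture. A call takes as long as a camera call.
- look_for(thing, camera): "box" ([left, top, width, height] as shares, 0 to 1, of the picture: columns of its width, rows of its height, round what is visible of it).
- regions_of(thing, camera): "region" (480x640 bool, what is visible of it) and "box" ([left, top, width, height] as shares, 0 to 1, of the picture: columns of its width, rows of its height, round what is visible of it).
- landmark_of(thing, camera): "at" ([row, column] as shares, 0 to 1, of the picture: columns of its width, rows of its height: a listed point, or the origin of a listed thing).
The state is a dict: "clock": time; "joints": joint angles; "dq": joint speeds; "joint_efforts": joint torques, N m; "position": TCP position; "ee_rot": TCP orientation; "force": force on the tool from outside, world axes, zero at the start; "ft_torque": the same for the moment, N m; "width": opening from 0.0 (shut) to 1.0 (fully open); "gripper_force": force on a finger pad.
Only numpy, scipy, OpenCV 4.12 (cv2) and the standard library are available. Lean on these libraries where they do the work, as an engineer would, in place of code of your own. Each camera call takes 0.05 s, during which the arm holds its last target. There are 200 camera calls.

TASK

The cast tee brackets on the bench need tumbling. With a fingertip on its rubber tyre, turn the free-spinning drum until its opening, now out of sight, faces straight up; put every bracket on the bench into the drum, then lay the door over the opening so that it lies flat and fully home, and let go of it. Only then start the machine on the control box, pressing the keys fully down one at a time: first the square key, then the small round one, then the large domed one; leave the opening facing up and the other things on the bench undisturbed.

Things in the scene. Friction and masses are not known exactly. Their poses are not given: they have to be found in the camera images.
- axle (a point): Centre of the tumbler's drum, on its axle, 155 mm above the bench; y along the axle, z up, x away from the robot towards the green motor block (97 mm tall, 130 to 200 mm off). The stand is fixed; place and heading vary. The drum is a six-sided barrel, 110 mm long inside, flat walls 83 mm from the axle, between two tyred discs of radius 115 mm. Stand's uprights at y = +/-93 mm, 162 mm tall.
- tyre_left (a point): Topmost point of the drum's tyre on the axle's +y side (65 mm along y from axle), 270 mm above the bench; stays there while the drum turns. The tyre is a black rubber rim, radius 115 mm, 20 mm wide. Same axes as axle.
- tyre_right (a point): The same for the other tyre, on the axle's -y side (-65 mm).
- hatch (a point): Middle of the drum's open side, 88 mm from the axle, in the plane of the seat for the door (two aluminium strips). z points straight out of the opening, y along the axle. Opening 72 mm across, 110 mm along y between the discs, which stand 27 mm higher than the seat. The five other sides are closed. At first the opening faces down or sideways and down; it may turn a little as brackets fall in.
- drum (a joint): Turn of the drum, rad, over any number of turns: 0 with the opening exactly up; growing moves the top of the drum towards +x of axle. It spins either way with little friction (about 0.08 N m: a fingertip pressed lightly on a tyre carries it round), coasts a few degrees and stays where it stops.
- door_grip (a point): Centre of the handle bar (14 mm in x, 52 in y, 16 high) of the loose drum door, 160 g: grey plate 98 x 98 x 5 mm, underside 35 mm below this point. z up out of the plate. Under the plate two ribs, 10 mm high and 80 long, at x = +/-30 mm, drop into the opening with 4.5 mm to spare each side; it stands on them now. It fits only with its x across the opening, either way round. Shut, this point is 35 mm out from hatch along the hatch's z.
- bracket1_mid (a point): Middle of cast aluminium tee bracket 1 (may be absent): base plate 44 (x) x 34 (y) x 7 mm, and on its middle an upright web 9 mm thick (x), 34 mm wide (y), its top 42 mm above the bench when it stands on its base. This point is 21 mm above the underside; z up along the web. About 60 g. All brackets are alike.
- bracket2_mid (a point): Middle of cast aluminium tee bracket 2 (may be absent): base plate 44 (x) x 34 (y) x 7 mm, and on its middle an upright web 9 mm thick (x), 34 mm wide (y), its top 42 mm above the bench when it stands on its base. This point is 21 mm above the underside; z up along the web. About 60 g. All brackets are alike.
- bracket3_mid (a point): Middle of cast aluminium tee bracket 3 (may be absent): base plate 44 (x) x 34 (y) x 7 mm, and on its middle an upright web 9 mm thick (x), 34 mm wide (y), its top 42 mm above the bench when it stands on its base. This point is 21 mm above the underside; z up along the web. About 60 g. All brackets are alike.
- bracket4_mid (a point): Middle of cast aluminium tee bracket 4 (may be absent): base plate 44 (x) x 34 (y) x 7 mm, and on its middle an upright web 9 mm thick (x), 34 mm wide (y), its top 42 mm above the bench when it stands on its base. This point is 21 mm above the underside; z up along the web. About 60 g. All brackets are alike.
- key_square_top (a point): Top of the square key (24 mm square), at +y of the box's middle of the control box, a grey box 80 x 140 x 40 mm fixed on the bench. Unpressed, the top is 54 mm above the bench. z up, y along the row of keys, which are 42 mm apart, all black, and told apart by shape.
- key_small_top (a point): Top of the small round key (16 mm across), in the box's middle of the control box, a grey box 80 x 140 x 40 mm fixed on the bench. Unpressed, the top is 54 mm above the bench. z up, y along the row of keys, which are 42 mm apart, all black, and told apart by shape.
- key_large_top (a point): Top of the large round domed key (33 mm across), at -y of the box's middle of the control box, a grey box 80 x 140 x 40 mm fixed on the bench. Unpressed, the top is 54 mm above the bench. z up, y along the row of keys, which are 42 mm apart, all black, and told apart by shape.
- key_square (a joint): Travel of the square key, m: 0 up, 0.005 fully down; springs back by itself. About 1 N starts it, 4.6 N holds it fully down.
- key_small (a joint): Travel of the small key, m: 0 up, 0.005 fully down; springs back by itself. About 1 N starts it, 4.6 N holds it fully down.
- key_large (a joint): Travel of the large key, m: 0 up, 0.005 fully down; springs back by itself. About 1 N starts it, 4.6 N holds it fully down.
- stone: grey concrete block, 50 x 45 x 40 mm, 0.5 kg, lying among the brackets; not part of the job, leave it alone. Origin under its middle.
- tin: plain aluminium can, radius 33, 70 mm tall; not part of the job, leave it alone. Origin under its middle.
- hammer: hammer lying on the bench; not part of the job, leave it alone. Origin under its middle (on the handle's axis).
- brush: brush lying on the bench; not part of the job, leave it alone. Origin under its middle (on the handle's axis).
- pot: white ceramic bowl, 90 mm across, 60 mm tall; not part of the job, leave it alone. Origin under its middle.
- jar: glass jar with dark lid, radius 28, 70 mm tall; not part of the job, leave it alone. Origin under its middle.

How it is judged:
On the way, in this order (a step that is already met when the one before it is completed fails the run):
1. the drum's opening faces straight up (within 9 degrees) and the drum is at rest (angle between hatch's own z axis and vertical below 0.157 rad and velocity of joint drum between -0.1 and 0.1 rad/s), for 0.3 s.
2. every bracket is inside the drum, its opening still up (within 14 degrees) (distance between each of bracket1_mid, bracket2_mid, bracket3_mid, bracket4_mid and axle below 0.095 m and angle between hatch's own z axis and vertical below 0.25 rad), for 0.3 s.
3. the door lies fully home over the opening and is let go (x of door_grip in the frame of hatch between -0.009 and 0.009 m and y of door_grip in the frame of hatch between -0.012 and 0.012 m and z of door_grip in the frame of hatch between 0.0315 and 0.039 m and angle between the z axis of door_grip and the z axis of hatch, either way round below 0.08 rad and angle between hatch's own z axis and vertical below 0.25 rad and contact force between the fingers and door below 0.1 N), for 0.3 s.
4. the square key is pressed down (at least 3.5 of 5 mm) (value of joint key_square above 0.0035 m and value of joint each of key_small, key_large below 0.0015 m), for 0.05 s.
5. the small key is pressed down (at least 3.5 of 5 mm) (value of joint key_small above 0.0035 m and value of joint each of key_square, key_large below 0.0015 m), for 0.05 s.
6. the large key is pressed down (at least 3.5 of 5 mm) (value of joint key_large above 0.0035 m and value of joint each of key_square, key_small below 0.0015 m), for 0.05 s.
At the end, for the whole second after the job is handed in: Every bracket lies in the drum (within 95 mm of its centre); the door lies home on its seat (handle within 9 mm across, 12 mm along of the opening's middle, 31.5 to 39 mm above the seat, parallel to 0.08 rad); the opening faces up within 14 degrees, the drum at rest, all keys up (all of step 2 and x of door_grip in the frame of hatch between -0.009 and 0.009 m and y of door_grip in the frame of hatch between -0.012 and 0.012 m and z of door_grip in the frame of hatch between 0.0315 and 0.039 m and angle between the z axis of door_grip and the z axis of hatch, either way round below 0.08 rad and velocity of joint drum between -0.1 and 0.1 rad/s and value of joint each of key_square, key_small, key_large below 0.0015 m); the robot touches nothing.
It fails at once if the large domed start key is pressed while the door is not on the drum (value of joint key_large above 0.0025 m and not (x of door_grip in the frame of hatch between -0.009 and 0.009 m and y of door_grip in the frame of hatch between -0.012 and 0.012 m and z of door_grip in the frame of hatch between 0.0315 and 0.039 m and angle between the z axis of door_grip and the z axis of hatch, either way round below 0.08 rad)).
It fails at once if two keys are pressed at once (value of joint each of key_square, key_small above 0.0025 m or value of joint each of key_small, key_large above 0.0025 m or value of joint each of key_square, key_large above 0.0025 m).
It fails at once if a bystander is shoved more than 5 cm or knocked over (distance of any of stone, tin, hammer, brush, pot, jar from where it was at the start of the episode above 0.05 m or angle between any of stone, tin, pot, jar's own z axis and vertical above 0.6 rad).
Of bracket1, bracket2, bracket3, bracket4 only 2 to 4 are there at a start; the rules pass over those that are not, and their reading is None.
At some moment in a run one of bracket1, bracket2, bracket3, bracket4 may be knocked a few centimetres aside while the robot is not near it.
It also fails if it takes over 210 s, if anything falls off the work surface, if the arm or the gripper's body presses on something with over 40 N, if the wrist force passes 120 N, or if a joint passes its speed limit or range.

## Working session

There is one attempt and no reset: what is moved stays moved. The work goes in short steps, Python scripts to look and compute and a tool call to move; the robot and the scene stay as the last step left them, time stands still between calls to the robot, and variables do not carry over. Pictures are saved under pics/ and viewed, at most 14 in all, crops included, and the job is handed in when it is done.

Besides the shell and the picture viewer there is one more tool, called after "Request:" by a JSON object that holds its "fn" and its "kwargs". jog_arm: Moves the arm, as the interface text tells. Scaled input: -1 to 1 covers 0.15 m each way for a shift and 2 pi rad each way for a turn. Its arguments: {"type":"object","properties":{"plan":{"type":"array","items":{"type":"object","properties":{"offset":{"type":"array","items":{"type":"number","minimum":-1,"maximum":1}},"twist":{"type":"array","items":{"type":"number","minimum":-1,"maximum":1}},"fingers":{"type":"number"}}}},"newtons":{"type":"number"}},"required":["plan"]}

```bash
mkdir -p pics; ls; cat > h.py <<'E'
import numpy as np, cv2
from scipy.spatial.transform import Rotation as R
from cell import *
def cal(n):
    c=calibration(n); f=240/np.tan(np.radians(c["fov_y"])/2)
    return c,f
def save(n,fn): 
    im=get_image(n); cv2.imwrite("pics/"+fn,im[:,:,::-1]); return im
def att(c):
    a=np.array(c["attitude"],float)
    return a if a.shape==(3,3) else R.from_rotvec(a).as_matrix() if a.size==3 else R.from_quat(a).as_matrix()
def ray(n,px,c=None):
    if c is None: c=calibration(n)
    f=240/np.tan(np.radians(c["fov_y"])/2)
    d=att(c)@np.array([(px[0]-c["cx"])/f,(px[1]-c["cy"])/f,1.])
    return np.array(c["position"],float),d
def at_z(n,px,z,c=None):
    p,d=ray(n,px,c); return p+d*(z-p[2])/d[2]
def proj(n,P,c=None):
    if c is None: c=calibration(n)
    f=240/np.tan(np.radians(c["fov_y"])/2)
    q=att(c).T@(np.array(P)-c["position"]); return q[:2]/q[2]*f+[c["cx"],c["cy"]]
def lm(t,n,k=3):
    return [(round(o["conf"],2),o["at"][1]*640,o["at"][0]*480) for o in landmark_of(t,n)[:k]]
E
python3 - <<'E'
from h import *
for n in ("scene","top","wrist"):
    print(n,calibration(n)); 
save("scene","s0.png");save("top","t0.png")
print(observe())
E
```

```text
pics
scene {'fov_y': 46.510565290552385, 'cx': 313.1478183674065, 'cy': 239.79367986053566, 'position': array([ 1.20612885, -0.36471482,  1.08097625]), 'attitude': array([-2.13017366, -1.30959908,  0.47975467])}
top {'fov_y': 53.839435615401165, 'cx': 318.63494636512155, 'cy': 240.6085075047739, 'position': array([ 0.35932877, -0.01999169,  1.3004196 ]), 'attitude': array([-2.16575232,  2.14028441, -0.14923475])}
wrist {'fov_y': 71.6810379840044, 'cx': 327.04053789897534, 'cy': 237.2247885256508, 'position': array([ 0.28927696, -0.5594887 ,  0.38469588]), 'attitude': array([ 2.36734219, -1.65213492, -0.25156169])}
{'clock': 0.1, 'joints': array([ 1.11841845,  0.43514149,  0.02494868,  1.57399332, -0.01159076,
        1.13400859, -0.07512038]), 'dq': array([-2.70594230e-04, -1.14172986e-04,  3.05601087e-04, -4.51844471e-03,
       -1.01270910e-03,  4.27323599e-04, -2.12752523e-05]), 'joint_efforts': array([ 2.42943352e-03, -6.69133759e+01,  9.87593047e-01, -3.15147686e+01,
       -6.05520420e-02,  3.74202139e-02, -1.90351095e-06]), 'position': array([ 0.21399555, -0.58676241,  0.24303544]), 'ee_rot': array([-3.09235114e+00, -5.46299479e-01,  5.76977789e-04]), 'force': array([-0.3607145 , -0.34365919, -0.80823519]), 'ft_torque': array([-0.04415526, -0.00982527,  0.01753705]), 'gripper_force': 0.0, 'width': 0.9963681086829599}
```

View pics/s0.png

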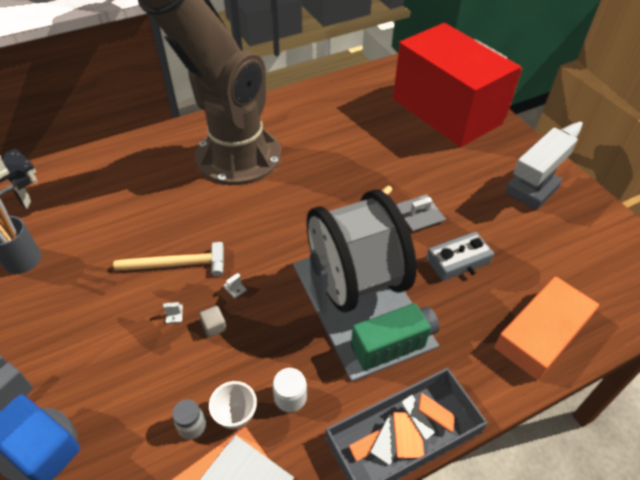

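View pics/t0.png

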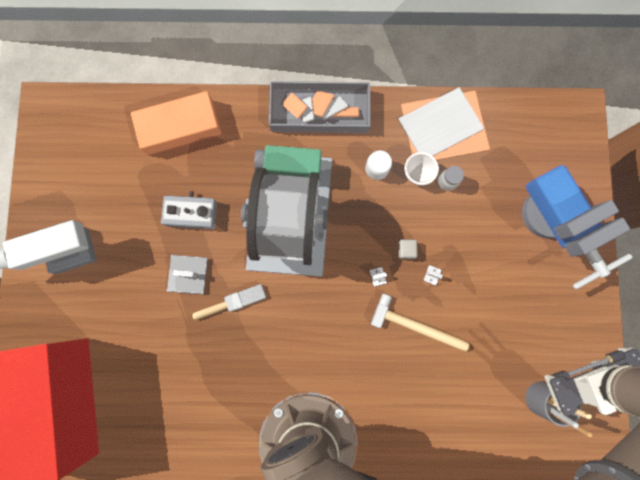

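```bash
python3 - <<'E'
from h import *
Z={"axle":.155,"tyre_left":.27,"tyre_right":.27,"door_grip":.045,"bracket1_mid":.021,"key_square_top":.054,"key_small_top":.054,"key_large_top":.054,"stone":0,"tin":0,"hammer":0,"brush":0,"pot":0,"jar":0}
save("scene","x.png");save("top","x2.png")
for t,z in Z.items():
    for n in ("top","scene"):
        L=lm(t,n,4)
        print(t,n,[(c,round(u),round(v),at_z(n,(u,v),z)[:2].round(3).tolist()) for c,u,v in L])
print(lm("hatch","scene"),lm("hatch","top"))
E
```

```text
axle top []
axle scene []
tyre_left top [(0.62, 255, 206, [0.575, 0.121]), (0.53, 416, 176, [0.649, -0.24])]
tyre_left scene [(0.7, 388, 208, [0.587, 0.118])]
tyre_right top [(0.61, 311, 209, [0.571, -0.006])]
tyre_right scene [(0.98, 333, 225, [0.577, -0.002])]
door_grip top [(0.92, 180, 272, [0.443, 0.343]), (0.27, 189, 208, [0.614, 0.328])]
door_grip scene [(0.7, 421, 204, [0.44, 0.335])]
bracket1_mid top [(0.77, 436, 273, [0.449, -0.341])]
bracket1_mid scene [(0.62, 170, 308, [0.44, -0.339]), (0.62, 190, 423, [0.714, -0.384])]
key_square_top top [(0.55, 165, 212, [0.6, 0.389])]
key_square_top scene [(0.43, 477, 237, [0.601, 0.386])]
key_small_top top [(0.35, 185, 211, [0.605, 0.336])]
key_small_top scene [(0.47, 463, 246, [0.608, 0.341])]
key_large_top top [(0.45, 201, 209, [0.611, 0.295]), (0.25, 408, 251, [0.503, -0.26])]
key_large_top scene [(0.7, 448, 250, [0.602, 0.299])]
stone top [(0.91, 407, 251, [0.511, -0.268])]
stone scene [(0.61, 213, 328, [0.519, -0.268])]
tin top [(0.98, 374, 169, [0.742, -0.178])]
tin scene [(0.71, 288, 397, [0.742, -0.187])]
hammer top [(0.75, 420, 331, [0.292, -0.3])]
hammer scene [(0.94, 168, 263, [0.295, -0.303])]
brush top [(0.96, 228, 303, [0.363, 0.223])]
brush scene [(0.17, 334, 223, [0.362, 0.124])]
pot top [(0.84, 416, 174, [0.731, -0.298])]
pot scene [(0.96, 235, 414, [0.727, -0.298])]
jar top [(0.77, 447, 179, [0.716, -0.386]), (0.62, 421, 330, [0.296, -0.302])]
jar scene [(0.84, 194, 424, [0.71, -0.378])]
[] []
```

The views show two brackets, at top-view pixels (433,276) and (378,277). The drum is at about (285,208), with no opening visible. The door is at (187,273) and the keys are at (165–201,210).

```bash
cat >> h.py <<'E'
def down(yaw):  # tool x at yaw, tool z down
    return R.from_euler("z",yaw)*R.from_euler("x",np.pi)
def rel(P,Rt,s=None):
    s=s or observe(); R0=R.from_rotvec(s["ee_rot"])
    o=R0.inv().apply(np.array(P)-s["position"])/.15
    t=(R0.inv()*Rt).as_rotvec()/(2*np.pi)
    return o.round(3).tolist(),t.round(4).tolist()
E
python3 - <<'E'
from h import *
s=observe(); print((R.from_rotvec(s["ee_rot"])).as_matrix().round(3))
c=calibration("top")
for p in [(323,275),(332,157),(247,272),(262,150),(320,150),(264,147)]: print(p,at_z("top",p,.0,c).round(3),at_z("top",p,.097,c).round(3))
im=cv2.imread("pics/s0.png")[180:320,290:430]
im2=cv2.imread("pics/t0.png")[140:290,230:350]
b=cv2.imread("pics/t0.png")[230:300,350:460]
o=np.zeros((600,800,3),np.uint8)
a=cv2.resize(im,None,fx=2.8,fy=2.8,interpolation=3);o[:a.shape[0],:a.shape[1]]=a[:,:400]
a=cv2.resize(im2,None,fx=2.6,fy=2.6,interpolation=3);o[:a.shape[0],400:400+a.shape[1]]=a
a=cv2.resize(b,None,fx=2.9,fy=2.9,interpolation=3);o[395:395+a.shape[0],:a.shape[1]]=a
cv2.imwrite("pics/c0.png",o)
print(rel((.36,-.47,.36),down(np.radians(50))), rel((.3,-.5,.36),down(np.radians(87))))
E
```

```text
[[ 0.939  0.343  0.   ]
 [ 0.343 -0.939 -0.   ]
 [ 0.     0.    -1.   ]]
(323, 275) [ 0.441 -0.036  0.   ] [ 0.435 -0.035  0.097]
(332, 157) [ 0.777 -0.059  0.   ] [ 0.745 -0.056  0.097]
(247, 272) [0.447 0.173 0.   ] [0.44  0.158 0.097]
(262, 150) [0.795 0.141 0.   ] [0.762 0.129 0.097]
(320, 150) [ 0.797 -0.024  0.   ] [ 0.764 -0.024  0.097]
(264, 147) [0.804 0.136 0.   ] [0.77  0.124 0.097]
([1.181, -0.401, -0.775], [0.0, 0.0, -0.0832]) ([0.737, -0.35, -0.775], [0.0, 0.0, -0.186])
```

View pics/c0.png

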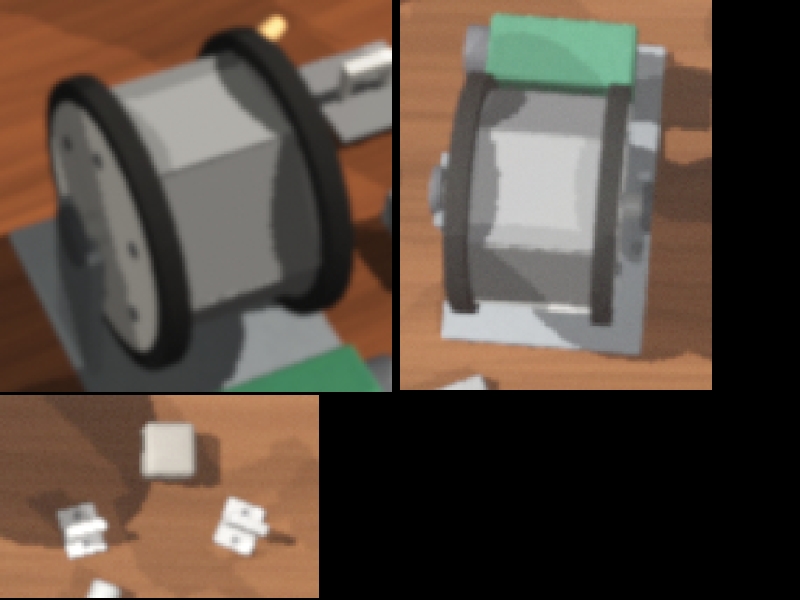

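The crop shows the barrel's flat faces, with edges at top-view rows ~191 and ~235. A bright seat strip is just visible at ~(450,258) on the robot side, so the opening faces the robot and downward and must be turned by a positive drum angle. The bracket webs run along image x.

```bash
python3 - <<'E'
from h import *
A=np.array([.577,.058,.155]); ex=np.array([np.cos(.075),-np.sin(.075),0])
for v in (191,235,257.5):
    p,d=ray("top",(283,v))
    o=np.array([(p-A)@ex,p[2]-.155]); e=np.array([d@ex,d[2]])
    a=e@e;b=o@e;c=o@o-.0958**2
    t=(-b-np.sqrt(b*b-a*c))/a; q=o+t*e; print(v,q,np.degrees(np.arctan2(q[0],q[1])))
E
```

```text
191 [0.0395456  0.08725701] 24.380424963494438
235 [-0.06010208  0.07460147] -38.8563774585657
257.5 [nan nan] nan<stdin>:7: RuntimeWarning: invalid value encountered in sqrt
```

Request:
{"fn": "jog_arm", "kwargs": {"plan": [{"offset":[0.7,-0.6,-0.85],"twist":[0,0,-0.18],"fingers":-1},{"offset":[0.7,-0.9,-0.85],"twist":[0,0,-0.18],"fingers":-1},{"offset":[0.7,-0.9,-0.85],"twist":[0,0,-0.18],"fingers":-1},{"offset":[0.7,-0.9,-0.85],"twist":[0,0,-0.18],"fingers":-1},{"offset":[0.7,-0.9,-0.85],"twist":[0,0,-0.18],"fingers":-1},{"offset":[0.7,-0.9,-0.85],"twist":[0,0,-0.18],"fingers":-1},{"offset":[0.7,-0.9,-0.85],"twist":[0,0,-0.18],"fingers":-1}]}}

```text
clock: 2.58
position: [0.2665, -0.4243, 0.3714]
ee_rot: [2.32, 2.118, -0.0]
force: [-0.6, -0.0, 0.0]
width: 0.284
gripper_force: 0.0
```

Request:
{"fn": "jog_arm", "kwargs": {"plan": [{"offset":[0.9,0.7,0.0],"twist":[0,0,0],"fingers":-1},{"offset":[0.9,0.7,0.0],"twist":[0,0,0],"fingers":-1},{"offset":[0.9,0.7,0.0],"twist":[0,0,0],"fingers":-1},{"offset":[0.9,0.7,0.0],"twist":[0,0,0],"fingers":-1},{"offset":[0.9,0.7,0.0],"twist":[0,0,0],"fingers":-1}]}}

```text
clock: 3.2
position: [0.3829, -0.2999, 0.3711]
ee_rot: [-2.322, -2.115, 0.001]
force: [-0.2, 0.2, -0.3]
width: 0.003
gripper_force: 0.0
```

Request:
{"fn": "jog_arm", "kwargs": {"plan": [{"offset":[1,0.7,0.0],"twist":[0,0,0],"fingers":-1},{"offset":[1,0.7,0.0],"twist":[0,0,0],"fingers":-1},{"offset":[1,0.7,0.0],"twist":[0,0,0],"fingers":-1},{"offset":[1,0.7,0.0],"twist":[0,0,0],"fingers":-1},{"offset":[1,0.7,0.0],"twist":[0,0,0],"fingers":-1}]}}

```text
clock: 3.82
position: [0.5007, -0.1613, 0.3709]
ee_rot: [-2.323, -2.115, 0.002]
force: [-0.5, 0.4, 0.0]
width: 0.004
gripper_force: 0.0
```

```bash
cat >> h.py <<'E'
A=np.array([.577,.058,.155]); H=-.075
def orbit(phi,rad,side=-1,A=A,H=H):   # tip on tyre at angle phi (deg, + towards +x), tip radius rad
    ex=np.array([np.cos(H),np.sin(H),0]); ey=np.array([-np.sin(H),np.cos(H),0]); p=np.radians(phi)
    P=A+side*.065*ey+(rad+.017)*(np.sin(p)*ex+np.cos(p)*np.array([0,0,1]))
    return P, R.from_rotvec(ey*p)*down(H+np.pi/2)
E
python3 - <<'E'
from h import *
s=observe(); print(s["position"],s["joints"].round(2))
print(rel(*orbit(0,.19)),rel(*orbit(-35,.16)))
save("wrist","w1.png")
for t in("tyre_left","tyre_right"): 
  for c,u,v in lm(t,"wrist"): print(t,c,u,v,at_z("wrist",(u,v),.27))
E
```

```text
[ 0.50067515 -0.16131589  0.37088151] [ 0.58  0.23 -0.46  1.57  0.1   1.36  0.01]
([1.07, 0.378, 0.058], [-0.0002, 0.0001, -0.0029]) ([1.058, -0.298, 0.472], [-0.0974, 0.001, -0.0028])
```

View pics/w1.png

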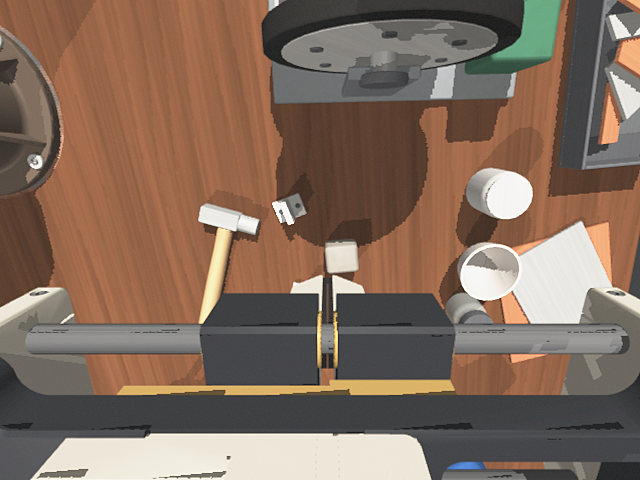

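The wrist view shows the right tyre and disc at about (392,30), one bracket at (289,209), and the stone at (342,257). The fingers are shut. Next I move to the rear upper side of the tyre.

Request:
{"fn": "jog_arm", "kwargs": {"plan": [{"offset":[0.5,-0.2,0.0],"twist":[-0.03,0,0],"fingers":-1},{"offset":[1,-0.3,0.2],"twist":[-0.06,0,0],"fingers":-1},{"offset":[1,-0.3,0.4],"twist":[-0.0974,0.001,-0.003],"fingers":-1},{"offset":[1,-0.3,0.47],"twist":[-0.0974,0.001,-0.003],"fingers":-1},{"offset":[1,-0.3,0.47],"twist":[-0.0974,0.001,-0.003],"fingers":-1},{"offset":[1,-0.3,0.47],"twist":[-0.0974,0.001,-0.003],"fingers":-1}]}}

```text
clock: 4.72
position: [0.4715, -0.0071, 0.3026]
ee_rot: [1.931, 1.795, 0.568]
force: [0.5, 0.6, 0.5]
width: 0.004
gripper_force: 0.0
```

```bash
python3 - <<'E'
from h import *
s=observe(); print(s["position"],s["joints"].round(2),s["force"])
print(orbit(-35,.16)[0])
for r in(.13,.118,.115,.112): print(r,rel(*orbit(-35,r)))
save("top","t1.png");save("wrist","w2.png")
for n in ("top","wrist"):
 for t in("tyre_right","tyre_left"): 
  for c,u,v in lm(t,n): print(n,t,c,u,v,at_z(n,(u,v),.27))
E
```

```text
[ 0.4714596  -0.00707975  0.30259597] [ 0.57 -0.15 -0.66  2.27  0.04  0.39 -0.22] [0.54299036 0.5783565  0.51056066]
[0.47089194 0.00078982 0.29998991]
0.13 ([0.052, -0.017, 0.21], [0.0003, -0.0003, 0.0002])
0.118 ([0.052, -0.017, 0.29], [0.0003, -0.0003, 0.0002])
0.115 ([0.052, -0.017, 0.31], [0.0003, -0.0003, 0.0002])
0.112 ([0.052, -0.017, 0.33], [0.0003, -0.0003, 0.0002])
top tyre_right 0.79 310.784 206.208 [ 0.57626158 -0.00433462  0.27      ]
top tyre_right 0.36 418.49600000000004 173.616 [ 0.65384737 -0.24511841  0.27      ]
top tyre_left 0.57 254.4 202.89600000000002 [0.58220775 0.12108712 0.27      ]
wrist tyre_right 0.78 414.976 235.68 [ 0.5705868  -0.00088089  0.27      ]
wrist tyre_left 0.78 428.48 23.52 [0.57569992 0.12922172 0.27      ]
```

Request:
{"fn": "jog_arm", "kwargs": {"plan": [{"offset":[0.06,-0.017,0.15],"twist":[0,0,0],"fingers":-1},{"offset":[0.06,-0.017,0.24],"twist":[0,0,0],"fingers":-1},{"offset":[0.06,-0.017,0.29],"twist":[0,0,0],"fingers":-1},{"offset":[0.06,-0.017,0.305],"twist":[0,0,0],"fingers":-1},{"offset":[0.06,-0.017,0.315],"twist":[0,0,0],"fingers":-1},{"offset":[0.06,-0.017,0.315],"twist":[0,0,0],"fingers":-1}]}}

```text
clock: 5.78
position: [0.5001, 0.0009, 0.2666]
ee_rot: [1.921, 1.789, 0.574]
force: [-36.0, -5.3, 58.6]
width: 0.004
gripper_force: 34.5
```

Request:
{"fn": "jog_arm", "kwargs": {"plan": [{"offset":[0,0,-0.01],"twist":[0,0,0],"fingers":-1},{"offset":[0,0,-0.01],"twist":[0,0,0],"fingers":-1}]}}

```text
clock: 6.02
position: [0.497, 0.0011, 0.265]
ee_rot: [1.925, 1.793, 0.571]
force: [-23.5, -1.5, 35.8]
width: 0.006
gripper_force: 21.3
```

```bash
python3 - <<'E'
from h import *
s=observe(); print(s["position"],s["joints"].round(2),s["force"],(R.from_rotvec(s["ee_rot"]).as_matrix()[:,2]@s["force"]))
x=s["position"]; ex=np.array([np.cos(H),np.sin(H),0]); d=x-A; print("rad",np.hypot(d@ex,d[2])-.017, d@np.array([-np.sin(H),np.cos(H),0]), np.degrees(np.arctan2(d@ex,d[2])))
E
```

```text
[0.49700102 0.0011337  0.26498804] [ 0.73 -0.02 -0.9   2.29  0.47  0.29 -0.66] [-23.53213429  -1.45755284  35.78175752] -42.70085663992627
rad 0.11641513754360631 -0.06270073503612666 -34.471835975221275
```

Request:
{"fn": "jog_arm", "kwargs": {"plan": [{"offset":[0,0,-0.0134],"twist":[0,0,0],"fingers":-1},{"offset":[0,0.0783,-0.01],"twist":[0.0139,0,0],"fingers":-1},{"offset":[0,0.1561,0.0003],"twist":[0.0278,0,0],"fingers":-1},{"offset":[0,0.2326,0.0172],"twist":[0.0417,0,0],"fingers":-1},{"offset":[0,0.3074,0.0408],"twist":[0.0556,0,0],"fingers":-1},{"offset":[0,0.3074,0.0408],"twist":[0.0556,0,0],"fingers":-1}]}}

```text
clock: 6.78
position: [0.5381, -0.0017, 0.2835]
ee_rot: [2.151, 2.003, 0.268]
force: [0.0, -3.3, 5.9]
width: 0.005
gripper_force: 2.9
```

```bash
cat > st.py <<'E'
from h import *
s=observe(); z=R.from_rotvec(s["ee_rot"]).as_matrix()[:,2]
x=s["position"]; ex=np.array([np.cos(H),np.sin(H),0]); d=x-A; print(s["joints"].round(2),"F",-z@s["force"],"rad",np.hypot(d@ex,d[2])-.017, d@np.array([-np.sin(H),np.cos(H),0]), np.degrees(np.arctan2(d@ex,d[2])),"tilt",np.degrees(np.arctan2(-z@ex,-z[2])))
E
python3 st.py
```

```text
[ 0.62  0.22 -0.87  1.89  0.32  0.87 -0.46] F 5.647306499759603 rad 0.11599102093890697 -0.062472038583178534 -14.968663593429438 tilt -15.060653847664867
```

Request:
{"fn": "jog_arm", "kwargs": {"plan": [{"offset":[0,0.0783,0.0042],"twist":[0.0139,0,0],"fingers":-1},{"offset":[0,0.1561,0.0153],"twist":[0.0278,0,0],"fingers":-1},{"offset":[0,0.2326,0.033],"twist":[0.0417,0,0],"fingers":-1},{"offset":[0,0.3074,0.0574],"twist":[0.0556,0,0],"fingers":-1},{"offset":[0,0.3798,0.0882],"twist":[0.0694,0,0],"fingers":-1},{"offset":[0,0.4494,0.1252],"twist":[0.0833,0,0],"fingers":-1},{"offset":[0,0.5155,0.168],"twist":[0.0972,0,0],"fingers":-1},{"offset":[0,0.5777,0.2167],"twist":[0.1111,0,0],"fingers":-1},{"offset":[0,0.6355,0.2704],"twist":[0.125,0,0],"fingers":-1},{"offset":[0,0.6355,0.2704],"twist":[0.125,0,0],"fingers":-1}]}}

```text
clock: 8.02
position: [0.6396, -0.0084, 0.2674]
ee_rot: [-1.987, -1.851, 0.493]
force: [0.6, 0.1, 0.7]
width: 0.009
gripper_force: 0.3
```

```bash
python3 st.py
```

```text
[ 0.24  0.88 -0.7   0.95  0.32  1.94 -0.41] F 0.9356711301530943 rad 0.11408784557422157 -0.06155329699778045 30.929747632184124 tilt 29.92491780424898
```

Request:
{"fn": "jog_arm", "kwargs": {"plan": [{"offset":[0,0,-0.25],"twist":[0,0,0],"fingers":-1},{"offset":[0,-0.2,-0.23],"twist":[-0.0278,0,0],"fingers":-1},{"offset":[0,-0.383,-0.18],"twist":[-0.0556,0,0],"fingers":-1},{"offset":[0,-0.56,-0.1],"twist":[-0.083,0,0],"fingers":-1},{"offset":[0,-0.72,0.015],"twist":[-0.111,0,0],"fingers":-1},{"offset":[0,-0.86,0.15],"twist":[-0.139,0,0],"fingers":-1},{"offset":[0,-0.97,0.313],"twist":[-0.1667,0,0],"fingers":-1},{"offset":[0,-0.97,0.313],"twist":[-0.1667,0,0],"fingers":-1},{"offset":[0,-0.97,0.313],"twist":[-0.1667,0,0],"fingers":-1}]}}

```text
clock: 9.15
position: [0.4883, 0.0015, 0.3011]
ee_rot: [1.985, 1.85, 0.497]
force: [1.1, 0.4, 1.2]
width: 0.006
gripper_force: 0.0
```

```bash
python3 st.py; python3 - <<'E'
from h import *
a=save("scene","s2.png");b=save("top","t2.png")
print(lm("hatch","scene"),lm("hatch","top"))
o=np.zeros((420,780,3),np.uint8)
o[:,:390]=cv2.resize(a[180:320,300:430],(390,420),interpolation=2)
o[:,390:]=cv2.resize(b[140:280,220:350],(390,420),interpolation=2)
cv2.imwrite("pics/c2.png",o[:,:,::-1])
E
```

```text
[ 0.44 -0.08 -0.59  2.18  0.15  0.52 -0.35] F 0.474614376670607 rad 0.15164041861713823 -0.06300678330332482 -29.96027215908982 tilt -30.14036307406045
[(0.54, 479.296, 238.8)] [(0.47, 252.8, 203.51999999999998)]
```

View pics/c2.png

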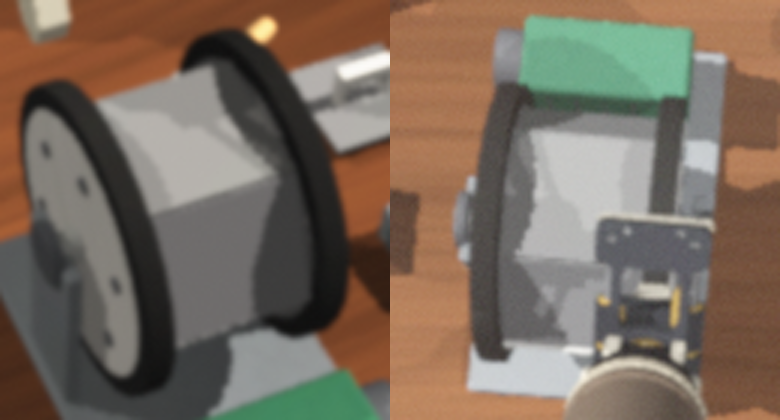

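The crop is ambiguous: edges at rows 184 and 225 match either a small turn or about 60° more. The wrist camera will give a closer view of the near side.

```bash
python3 - <<'E'
from h import *
a=save("wrist","w3.png")
print(calibration("wrist"))
for e in (-90,-60,-30,0,30):
  p=np.radians(e); ex=np.array([np.cos(H),np.sin(H),0]); ey=np.array([-np.sin(H),np.cos(H),0])
  for r in (.0958,):
    P=A+r*(np.sin(p)*ex+np.cos(p)*np.array([0,0,1])); print(e,proj("wrist",P-.05*ey).round(),proj("wrist",P+.05*ey).round())
E
```

```text
{'fov_y': 71.6810379840044, 'cx': 327.04053789897534, 'cy': 237.2247885256508, 'position': array([0.4258385 , 0.08667359, 0.42469685]), 'attitude': array([ 2.73539473, -0.20566853,  0.72388047])}
-90 [221. 223.] [208.  89.]
-60 [255. 235.] [246.  81.]
-30 [322. 241.] [322.  78.]
0 [389. 235.] [399.  82.]
30 [425. 223.] [437.  90.]
```

View pics/w3.png

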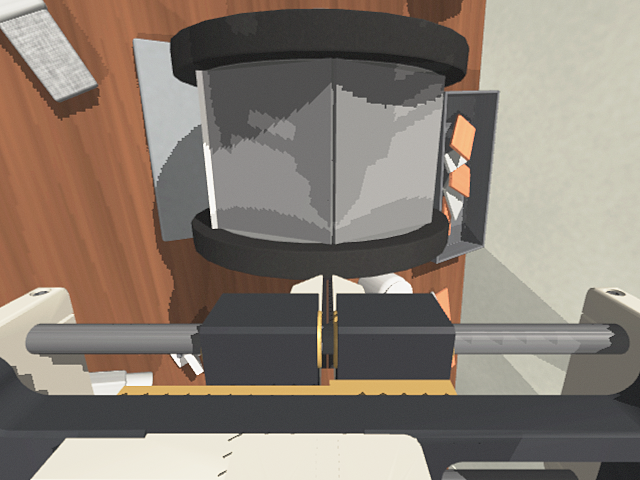

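The wrist view shows face edges at column ~334 (about −25°) and a white seat strip at ~(207,150), around −85°. The opening is therefore at about −115°, so another +115° is needed.

```bash
sed -i 's/A=np.array(\[.577,.058,.155\])/A=np.array([.575,.058,.1552])/' h.py; python3 - <<'E'
from h import *
for r in (.12,.115,.114): print(r,rel(*orbit(-30,r)))
E
```

```text
0.12 ([-0.02, -0.029, 0.199], [0.0004, -0.0006, 0.0005])
0.115 ([-0.02, -0.029, 0.232], [0.0004, -0.0006, 0.0005])
0.114 ([-0.02, -0.029, 0.239], [0.0004, -0.0006, 0.0005])
```

Request:
{"fn": "jog_arm", "kwargs": {"plan": [{"offset":[-0.02,-0.03,0.15],"twist":[0,0,0],"fingers":-1},{"offset":[-0.02,-0.03,0.2],"twist":[0,0,0],"fingers":-1},{"offset":[-0.02,-0.03,0.225],"twist":[0,0,0],"fingers":-1},{"offset":[-0.02,-0.03,0.225],"twist":[0,0,0],"fingers":-1}]}}

```text
clock: 9.9
position: [0.5023, -0.002, 0.2696]
ee_rot: [1.986, 1.851, 0.498]
force: [-0.1, 0.3, 0.3]
width: 0.009
gripper_force: 0.0
```

```bash
python3 st.py
```

```text
[ 0.44 -0.   -0.62  2.21  0.29  0.44 -0.48] F 0.347870075964498 rad 0.11609356631079888 -0.06525409489578718 -30.723241292548508 tilt -30.064404196150537
```

Request:
{"fn": "jog_arm", "kwargs": {"plan": [{"offset":[0,0,0.014],"twist":[0,0,0],"fingers":-1},{"offset":[0,0.0761,0.0173],"twist":[0.0139,0,0],"fingers":-1},{"offset":[0,0.1516,0.0273],"twist":[0.0278,0,0],"fingers":-1},{"offset":[0,0.226,0.0438],"twist":[0.0417,0,0],"fingers":-1},{"offset":[0,0.2987,0.0667],"twist":[0.0556,0,0],"fingers":-1},{"offset":[0,0.3691,0.0958],"twist":[0.0694,0,0],"fingers":-1},{"offset":[0,0.4367,0.131],"twist":[0.0833,0,0],"fingers":-1},{"offset":[0,0.5009,0.1719],"twist":[0.0972,0,0],"fingers":-1},{"offset":[0,0.5614,0.2183],"twist":[0.1111,0,0],"fingers":-1},{"offset":[0,0.6175,0.2698],"twist":[0.125,0,0],"fingers":-1},{"offset":[0,0.669,0.326],"twist":[0.1389,0,0],"fingers":-1},{"offset":[0,0.7154,0.3864],"twist":[0.1528,0,0],"fingers":-1},{"offset":[0,0.7154,0.3864],"twist":[0.1528,0,0],"fingers":-1}]}}

```text
clock: 11.52
position: [0.627, -0.0108, 0.274]
ee_rot: [-2.047, -1.904, 0.414]
force: [5.8, -1.4, 13.2]
width: 0.003
gripper_force: 7.2
```

```bash
python3 st.py
```

```text
[ 0.2   0.75 -0.51  1.09  0.2   1.79 -0.33] F 14.454200400215587 rad 0.11477262651948013 -0.06468793025509911 25.610980328024397 tilt 24.668002473401124
```

Request:
{"fn": "jog_arm", "kwargs": {"plan": [{"offset":[0,0,-0.25],"twist":[0,0,0],"fingers":-1},{"offset":[0,-0.2,-0.23],"twist":[-0.0278,0,0],"fingers":-1},{"offset":[0,-0.383,-0.18],"twist":[-0.0556,0,0],"fingers":-1},{"offset":[0,-0.56,-0.1],"twist":[-0.083,0,0],"fingers":-1},{"offset":[0,-0.72,0.015],"twist":[-0.111,0,0],"fingers":-1},{"offset":[0,-0.86,0.15],"twist":[-0.139,0,0],"fingers":-1},{"offset":[0,-0.97,0.313],"twist":[-0.1667,0,0],"fingers":-1},{"offset":[0,-0.97,0.313],"twist":[-0.1667,0,0],"fingers":-1},{"offset":[0,-0.97,0.313],"twist":[-0.1667,0,0],"fingers":-1}]}}

```text
clock: 12.65
position: [0.4725, -0.0001, 0.2928]
ee_rot: [1.928, 1.797, 0.568]
force: [2.0, -0.3, 0.2]
width: 0.008
gripper_force: 0.0
```

```bash
python3 st.py; python3 - <<'E'
from h import *
a=save("wrist","w4.png")
print(lm("hatch","wrist"))
for e in (-90,-60,-30,0,30):
  p=np.radians(e); ex=np.array([np.cos(H),np.sin(H),0]); ey=np.array([-np.sin(H),np.cos(H),0])
  P=A+.0958*(np.sin(p)*ex+np.cos(p)*np.array([0,0,1])); print(e,proj("wrist",P-.05*ey).round(),proj("wrist",P+.05*ey).round())
E
```

```text
[ 0.53 -0.13 -0.66  2.29  0.13  0.36 -0.33] F -0.9833663791155342 rad 0.15181673428691933 -0.06564550346402545 -35.410276441545804 tilt -35.11943321105482
[(0.89, 273.216, 147.792)]
-90 [225. 221.] [213.  83.]
-60 [266. 233.] [258.  76.]
-30 [336. 236.] [339.  74.]
0 [400. 230.] [411.  79.]
30 [428. 218.] [441.  88.]
```

View pics/w4.png

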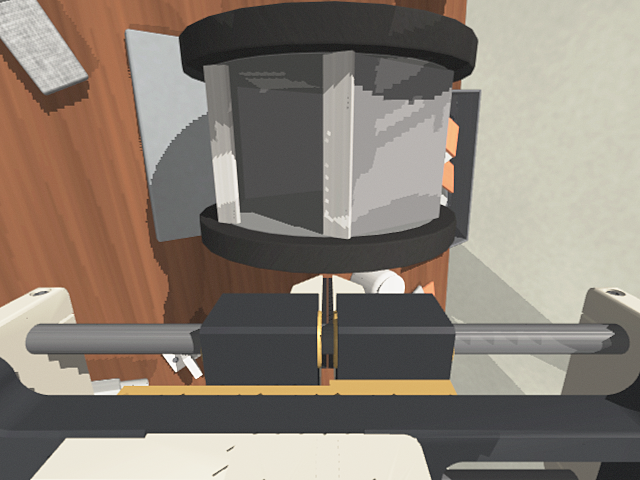

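The opening is now visible, with its middle at about (273,148) and strips at columns ~222 and ~338. I'll solve for its angle.

```bash
cat >> h.py <<'E'
def hang(n,L=None):
    L=L or lm("hatch",n)
    ex=np.array([np.cos(H),np.sin(H),0]); es=np.arange(-120,90,.5)
    for c,u,v in L:
        q=np.array([proj(n,A+.088*(np.sin(np.radians(e))*ex+[0,0,np.cos(np.radians(e))])) for e in es])
        d=np.hypot(*(q-[u,v]).T); i=d.argmin(); print(n,"hatch",c,u,v,"angle",es[i],"res",d[i].round(1))
E
python3 - <<'E'
from h import *
hang("wrist",[(1,273.2,147.8)])
for e in(-60,-55,-50): print(e,[proj("wrist",A+.0958*np.array([np.sin(np.radians(e+s)),0,np.cos(np.radians(e+s))])).round() for s in(-30,30)])
for r in (.116,.114): print(r,rel(*orbit(-35,r)))
E
```

```text
wrist hatch 1 273.2 147.8 angle -58.0 res 11.1
-60 [array([221., 166.]), array([338., 166.])]
-55 [array([225., 167.]), array([350., 165.])]
-50 [array([230., 168.]), array([363., 164.])]
0.116 ([-0.001, -0.009, 0.237], [0.0006, -0.0006, 0.0005])
0.114 ([-0.001, -0.009, 0.251], [0.0006, -0.0006, 0.0005])
```

Request:
{"fn": "jog_arm", "kwargs": {"plan": [{"offset":[0,-0.009,0.17],"twist":[0,0,0],"fingers":-1},{"offset":[0,-0.009,0.22],"twist":[0,0,0],"fingers":-1},{"offset":[0,-0.009,0.251],"twist":[0,0,0],"fingers":-1},{"offset":[0,0.0671,0.2543],"twist":[0.0139,0,0],"fingers":-1},{"offset":[0,0.1426,0.2643],"twist":[0.0278,0,0],"fingers":-1},{"offset":[0,0.217,0.2808],"twist":[0.0417,0,0],"fingers":-1},{"offset":[0,0.2897,0.3037],"twist":[0.0556,0,0],"fingers":-1},{"offset":[0,0.3601,0.3328],"twist":[0.0694,0,0],"fingers":-1},{"offset":[0,0.4276,0.368],"twist":[0.0833,0,0],"fingers":-1},{"offset":[0,0.4919,0.4089],"twist":[0.0972,0,0],"fingers":-1},{"offset":[0,0.5524,0.4553],"twist":[0.1111,0,0],"fingers":-1},{"offset":[0,0.6085,0.5068],"twist":[0.125,0,0],"fingers":-1},{"offset":[0,0.64,0.54],"twist":[0.133,0,0],"fingers":-1},{"offset":[0,0.66,0.563],"twist":[0.1389,0,0],"fingers":-1},{"offset":[0,0.67,0.575],"twist":[0.1417,0,0],"fingers":-1},{"offset":[0,0.67,0.575],"twist":[0.1417,0,0],"fingers":-1}]}}

```text
clock: 14.75
position: [0.6083, -0.009, 0.2814]
ee_rot: [-2.144, -1.994, 0.268]
force: [5.5, -0.2, 15.7]
width: 0.003
gripper_force: 8.5
```

```bash
python3 st.py
```

```text
[ 0.33  0.64 -0.68  1.28  0.29  1.61 -0.4 ] F 16.598481764218562 rad 0.11483182168563864 -0.06432224504216302 16.858280175539758 tilt 15.554309966571543
```

Request:
{"fn": "jog_arm", "kwargs": {"plan": [{"offset":[0,0,-0.1],"twist":[0,0,0],"fingers":-1},{"offset":[0,0,-0.3],"twist":[0,0,0],"fingers":-1},{"offset":[0,-0.3,-0.35],"twist":[-0.025,0,0],"fingers":-1},{"offset":[0,-0.6,-0.3],"twist":[-0.043,0,0],"fingers":-1},{"offset":[-0.2,-0.9,-0.2],"twist":[-0.043,0,0],"fingers":-1},{"offset":[-0.4,-0.9,-0.2],"twist":[-0.043,0,0],"fingers":-1},{"offset":[-0.4,-0.9,-0.2],"twist":[-0.043,0,0],"fingers":-1},{"offset":[-0.4,-0.9,-0.2],"twist":[-0.043,0,0],"fingers":-1}]}}

```text
clock: 15.75
position: [0.4793, -0.0603, 0.3454]
ee_rot: [-2.294, -2.137, 0.006]
force: [0.0, 0.3, 0.2]
width: 0.006
gripper_force: 0.0
```

```bash
python3 st.py; python3 - <<'E'
from h import *
for n in("wrist","top","scene"):
  a=save(n,n+"5.png"); hang(n)
E
```

```text
[ 0.66  0.22 -0.77  1.69  0.15  1.3  -0.21] F 0.18597597631509732 rad 0.19197021109321194 -0.12509402807574752 -24.47819957877386 tilt 0.43421267189792945
wrist hatch 0.62 441.472 54.624 angle -8.0 res 11.4
top hatch 0.82 280.384 217.584 angle -13.5 res 2.4
top hatch 0.35 182.78400000000002 208.512 angle -11.5 res 100.4
scene hatch 0.61 357.312 218.208 angle -8.0 res 1.6
```

View pics/wrist5.png

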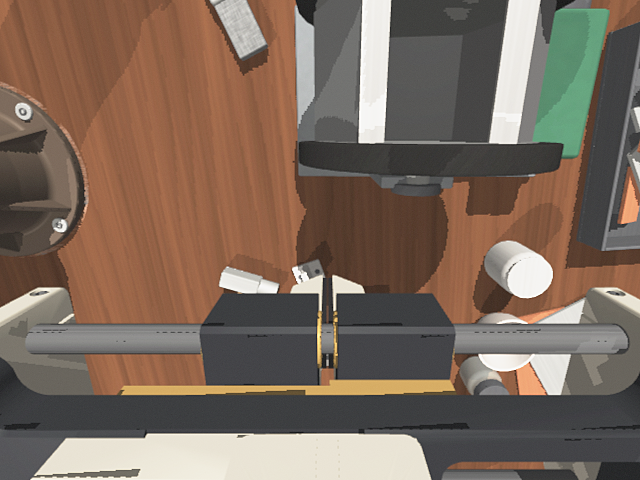

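The opening is nearly up. The strips cross row 100 at columns 360–386 and 493–527, and I'll fit the angle from these edges.

```bash
python3 - <<'E'
from h import *
g=cv2.cvtColor(cv2.imread("pics/wrist5.png"),6).astype(int)
for r in(60,100,130):
    m=g[r,330:560]>215; e=np.flatnonzero(np.diff(m.astype(int)))+331; print(r,e)
ex=np.array([np.cos(H),np.sin(H),0]); ey=np.array([-np.sin(H),np.cos(H),0])
for a in (-14,-12,-10,-8,-6,-4):
    t=np.radians(a); u=ex*np.cos(t)-np.array([0,0,np.sin(t)]); w=ex*np.sin(t)+np.array([0,0,np.cos(t)])
    o=[]
    for x in(-.048,-.036,.036,.048):
        P=[proj("wrist",A+.088*w+x*u+y*ey) for y in(-.05,.05)]
        (c0,r0),(c1,r1)=P; o.append(round(c0+(c1-c0)*(100-r0)/(r1-r0)))
    print(a,o)
for r in (.116,.113): print(r,rel(*orbit(-8,r)))
print(rel(*orbit(-8,.16)))
E
```

```text
60 [361 388 501 530]
100 [360 386 495 524]
130 [359 384 491 519]
-14 [356, 373, 482, 502]
-12 [360, 377, 487, 506]
-10 [364, 382, 491, 511]
-8 [369, 386, 496, 515]
-6 [373, 391, 500, 519]
-4 [378, 395, 504, 522]
0.116 ([0.396, 0.465, 0.382], [-0.0236, -0.0002, 0.0009])
0.113 ([0.396, 0.468, 0.402], [-0.0236, -0.0002, 0.0009])
([0.397, 0.422, 0.092], [-0.0236, -0.0002, 0.0009])
```

Request:
{"fn": "jog_arm", "kwargs": {"plan": [{"offset":[0.2,0.3,0],"twist":[-0.012,0,0],"fingers":-1},{"offset":[0.397,0.42,0.1],"twist":[-0.0236,0,0.001],"fingers":-1},{"offset":[0.397,0.455,0.3],"twist":[-0.0236,0,0.001],"fingers":-1},{"offset":[0.397,0.466,0.38],"twist":[-0.0236,0,0.001],"fingers":-1},{"offset":[0.397,0.466,0.396],"twist":[-0.0236,0,0.001],"fingers":-1},{"offset":[0.397,0.4962,0.3923],"twist":[-0.018,0,0.001],"fingers":-1},{"offset":[0.397,0.5266,0.3896],"twist":[-0.0125,0,0.001],"fingers":-1},{"offset":[0.397,0.557,0.388],"twist":[-0.007,0,0.001],"fingers":-1},{"offset":[0.397,0.58,0.3876],"twist":[-0.002,0,0.001],"fingers":-1},{"offset":[0.397,0.5875,0.3875],"twist":[-0.001,0,0.001],"fingers":-1},{"offset":[0.397,0.5875,0.3875],"twist":[-0.001,0,0.001],"fingers":-1},{"offset":[0.397,0.5875,0.3],"twist":[-0.001,0,0.001],"fingers":-1},{"offset":[0.397,0.5,0.1],"twist":[0,0,0],"fingers":-1},{"offset":[0.1,0.1,-0.2],"twist":[0,0,0],"fingers":-1},{"offset":[0,0,-0.2],"twist":[0,0,0],"fingers":-1},{"offset":[0,0,-0.2],"twist":[0,0,0],"fingers":-1}]}}

```text
clock: 18.05
position: [0.4772, -0.0629, 0.377]
ee_rot: [-2.301, -2.135, 0.009]
force: [1.3, -0.3, 1.2]
width: 0.007
gripper_force: 0.0
```

```bash
cat > an.py <<'E'
from h import *
im=save("wrist","wa.png"); g=cv2.cvtColor(im,cv2.COLOR_RGB2GRAY).astype(int); c=calibration("wrist")
ex=np.array([np.cos(H),np.sin(H),0]); ey=np.array([-np.sin(H),np.cos(H),0])
for r in(70,110):
    m=g[r,330:560]>215; print(r,np.flatnonzero(np.diff(m.astype(int)))+331)
    for a in (-8,-4,0,4):
        t=np.radians(a); u=ex*np.cos(t)-np.array([0,0,np.sin(t)]); w=ex*np.sin(t)+np.array([0,0,np.cos(t)]); o=[]
        for x in(-.036,.036):
            (c0,r0),(c1,r1)=[proj("wrist",A+.088*w+x*u+y*ey,c) for y in(-.05,.05)]; o.append(round(c0+(c1-c0)*(r-r0)/(r1-r0)))
        print(a,o)
hang("wrist")
E
python3 an.py; python3 st.py
```

```text
70 [377 402 497 521]
-8 [381, 479]
-4 [389, 487]
0 [398, 494]
4 [407, 500]
110 [376 399 491 515]
-8 [379, 474]
-4 [387, 482]
0 [395, 489]
4 [404, 495]
wrist hatch 0.93 447.68 56.784 angle 1.0 res 14.5
wrist hatch 0.48 417.08799999999997 76.896 angle -13.5 res 5.2
[ 0.67  0.2  -0.78  1.64  0.14  1.37 -0.2 ] F -0.6786299955206203 rad 0.22012180042857254 -0.12585402890549666 -21.60284394715845 tilt 0.3945936461048419
```

Request:
{"fn": "jog_arm", "kwargs": {"plan": [{"offset":[-1,-0.3,0],"twist":[0,0,0],"fingers":1},{"offset":[-1,-0.3,0],"twist":[0,0,0],"fingers":1},{"offset":[-1,-0.3,0],"twist":[0,0,0],"fingers":1},{"offset":[-1,-0.3,0],"twist":[0,0,0],"fingers":1}]}}

```text
clock: 18.65
position: [0.4227, -0.2092, 0.3745]
ee_rot: [-2.297, -2.132, 0.009]
force: [0.1, 0.1, -0.8]
width: 0.392
gripper_force: 0.0
```

Request:
{"fn": "jog_arm", "kwargs": {"plan": [{"offset":[-1,-0.1,0],"twist":[0,0,0],"fingers":0.2},{"offset":[-1,-0.1,0],"twist":[0,0,0],"fingers":0.2},{"offset":[-1,-0.1,0],"twist":[0,0,0],"fingers":0.2},{"offset":[-1,-0.1,0],"twist":[0,0,0],"fingers":0.2},{"offset":[-1,-0.1,0],"twist":[0,0,0],"fingers":0.2}]}}

```text
clock: 19.27
position: [0.399, -0.3536, 0.3751]
ee_rot: [-2.29, -2.141, 0.006]
force: [0.1, 0.5, -0.5]
width: 0.602
gripper_force: 0.0
```

```bash
python3 - <<'E'
from h import *
for n in("wrist","top"):
  save(n,n+"6.png")
  L=landmark_of("bracket1_mid",n)
  for o in L: u,v=o["at"][1]*640,o["at"][0]*480; print(n,o["conf"],u,v,at_z(n,(u,v),.021))
c=calibration("wrist")
for o in regions_of("bracket1_mid","wrist"): 
  ys,xs=np.nonzero(o["region"]); print(o["conf"],xs.mean(),ys.mean(),len(xs))
print(observe()["position"])
E
```

```text
wrist 0.65 359.68000000000006 176.688 [ 0.44573896 -0.33556794  0.021     ]
top 0.67 433.6 271.824 [ 0.45157953 -0.33585611  0.021     ]
0.69 357.92537313432837 175.41492537313434 670
[ 0.39792465 -0.35471415  0.37546954]
```

View pics/wrist6.png

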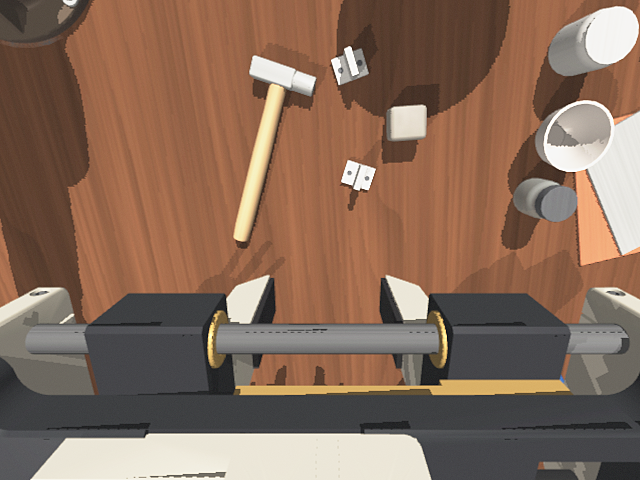

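The view shows brackets at (350,66) and (359,176), the stone at (407,122), and the hammer at (285,75). A magnified crop of the brackets should give their yaw.

```bash
python3 - <<'E'
import cv2,numpy as np
im=cv2.imread("pics/wrist6.png"); f=lambda x,y:cv2.resize(im[y:y+60,x:x+65],(390,360),interpolation=1)
cv2.imwrite("pics/c6.png",np.hstack([f(318,38),f(328,148)]))
E
```

```text
(no output)
```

View pics/c6.png

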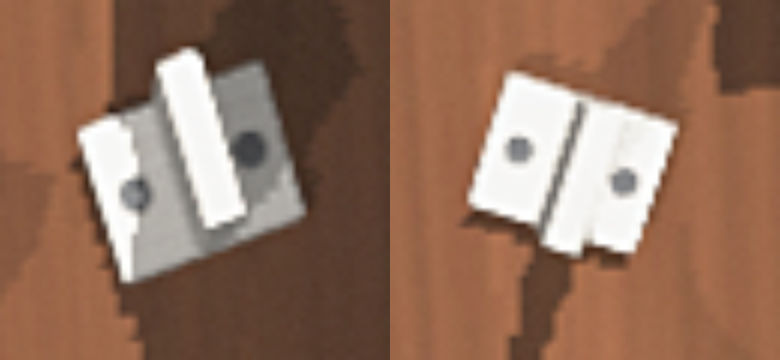

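```bash
cat > b.py <<'E'
from h import *
c=calibration("wrist")
def W(p,o,z): return at_z("wrist",(o[0]+p[0]/6,o[1]+p[1]/6),z,c)
for nm,o,q in(("b2",(318,38),[(78,130),(265,62),(305,212),(127,282)]),("b1",(328,148),[(118,70),(288,122),(245,255),(78,205)])):
    C=np.array([W(p,o,.007) for p in q]); 
    wd=(C[3]-C[0]+C[2]-C[1]); print(nm,C.mean(0).round(4),"sides",np.linalg.norm(C[1]-C[0]).round(4),np.linalg.norm(C[3]-C[0]).round(4),"web yaw",np.degrees(np.arctan2(-wd[1],-wd[0])))
a=W((175,58),(318,38),.042);b=W((226,222),(318,38),.042);print("web2",(a+b)/2,np.degrees(np.arctan2(*(a-b)[1::-1])))
E
python3 b.py
```

```text
b2 [ 0.4388 -0.1867  0.007 ] sides 0.0447 0.0341 web yaw 105.28615495036932
b1 [ 0.4443 -0.3364  0.007 ] sides 0.0448 0.0349 web yaw 70.27114644408586
web2 [ 0.43831641 -0.18676863  0.042     ] 106.32754937950723
```

```bash
python3 - <<'E'
from h import *
print(rel((.4443,-.3364,.2255),down(np.radians(70.3))))
E
```

```text
([0.143, 0.308, 0.997], [-0.0013, 0.0002, 0.0438])
```

Request:
{"fn": "jog_arm", "kwargs": {"plan": [{"offset":[0.14,0.31,0.4],"twist":[-0.001,0,0.0438],"fingers":-0.3},{"offset":[0.143,0.308,0.8],"twist":[-0.0013,0,0.0438],"fingers":-0.3},{"offset":[0.143,0.308,0.997],"twist":[-0.0013,0,0.0438],"fingers":-0.3},{"offset":[0.143,0.308,0.997],"twist":[-0.0013,0,0.0438],"fingers":-0.3},{"offset":[0.143,0.308,0.997],"twist":[-0.0013,0,0.0438],"fingers":-0.3}]}}

```text
clock: 20.15
position: [0.4447, -0.3378, 0.2272]
ee_rot: [2.568, 1.805, 0.001]
force: [0.2, 0.4, 1.2]
width: 0.348
gripper_force: 0.0
```

Request:
{"fn": "jog_arm", "kwargs": {"plan": [{"offset":[0,0,0.4],"twist":[0,0,0],"fingers":-0.3},{"offset":[0,0,0.8],"twist":[0,0,0],"fingers":-0.3},{"offset":[0,0,0.8],"twist":[0,0,0],"fingers":-0.3},{"offset":[0,0,0.8],"twist":[0,0,0],"fingers":-0.3}]}}

```text
clock: 20.65
position: [0.4457, -0.3385, 0.1084]
ee_rot: [2.567, 1.804, 0.001]
force: [0.3, -0.5, 0.3]
width: 0.35
gripper_force: 0.0
```

```bash
python3 - <<'E'
from h import *
s=observe();print(s["position"],s["width"],rel((.4443,-.3364,.028),down(np.radians(70.3))))
save("wrist","w7.png");print(lm("bracket1_mid","wrist"), proj("wrist",(.4443,-.3364,.021)))
E
```

```text
[ 0.44566404 -0.33852736  0.10842669] 0.3502054792105764 ([0.011, -0.016, 0.536], [0.0006, 0.0003, -0.0003])
[(0.82, 319.616, 244.07999999999998), (0.65, 137.984, 255.21599999999998)] [323.15887563 247.09094964]
```

Request:
{"fn": "jog_arm", "kwargs": {"plan": [{"offset":[0.01,-0.018,0.3],"twist":[0,0,0],"fingers":-0.3},{"offset":[0.01,-0.018,0.48],"twist":[0,0,0],"fingers":-0.3},{"offset":[0.01,-0.018,0.53],"twist":[0,0,0],"fingers":-0.3},{"offset":[0.01,-0.018,0.53],"twist":[0,0,0],"fingers":-1},{"offset":[0.01,-0.018,0.53],"twist":[0,0,0],"fingers":-1},{"offset":[0.01,-0.018,0.53],"twist":[0,0,0],"fingers":-1},{"offset":[0.01,-0.018,0.53],"twist":[0,0,0],"fingers":-1},{"offset":[0.01,-0.018,0.2],"twist":[0,0,0],"fingers":-1},{"offset":[0.01,-0.018,-0.4],"twist":[0,0,0],"fingers":-1},{"offset":[0.01,-0.018,-1],"twist":[0,0,0],"fingers":-1},{"offset":[0.01,-0.018,-1],"twist":[0,0,0],"fingers":-1},{"offset":[0.01,-0.018,-1],"twist":[0,0,0],"fingers":-1}], "newtons": 25}}

```text
clock: 22.25
position: [0.444, -0.3359, 0.2603]
ee_rot: [2.563, 1.801, 0.003]
force: [0.4, -1.4, -0.9]
width: 0.096
gripper_force: 25.0
```

```bash
python3 - <<'E'
from h import *
s=observe();print(s["position"],s["width"],s["gripper_force"])
P=np.array([A[0],A[1],.36]);print(rel(P,down(H+np.pi/2)))
E
```

```text
[ 0.44395601 -0.3359371   0.26028686] 0.0958489739566165 24.999880492687225
([2.765, -0.063, -0.674], [0.0013, 0.0007, -0.0431])
```

Request:
{"fn": "jog_arm", "kwargs": {"plan": [{"offset":[0.1,-0.06,-0.35],"twist":[0,0,0],"fingers":-1},{"offset":[0.5,-0.06,-0.67],"twist":[0,0,0],"fingers":-1},{"offset":[0.9,-0.06,-0.67],"twist":[0,0,0],"fingers":-1},{"offset":[1,-0.06,-0.67],"twist":[0,0,0],"fingers":-1},{"offset":[1,-0.06,-0.67],"twist":[0,0,0],"fingers":-1}]}}

```text
clock: 22.88
position: [0.4844, -0.1885, 0.3551]
ee_rot: [-2.566, -1.812, 0.001]
force: [-0.1, -0.5, -0.7]
width: 0.093
gripper_force: 25.0
```

Request:
{"fn": "jog_arm", "kwargs": {"plan": [{"offset":[0.4,0,0],"twist":[0,0,0],"fingers":-1},{"offset":[0.8,0,0],"twist":[0,0,0],"fingers":-1},{"offset":[1,0,0],"twist":[0,0,0],"fingers":-1},{"offset":[1,0,0],"twist":[0,0,0],"fingers":-1}]}}

```text
clock: 23.38
position: [0.5351, -0.0483, 0.3546]
ee_rot: [-2.567, -1.81, 0.002]
force: [0.7, -0.6, -0.2]
width: 0.096
gripper_force: 25.0
```

Request:
{"fn": "jog_arm", "kwargs": {"plan": [{"offset":[0.4,0,0],"twist":[0,0,-0.02],"fingers":-1},{"offset":[0.765,0,0],"twist":[0,0,-0.043],"fingers":-1},{"offset":[0.765,0,0],"twist":[0,0,-0.043],"fingers":-1},{"offset":[0.765,0,0],"twist":[0,0,-0.043],"fingers":-1}]}}

```text
clock: 23.88
position: [0.5739, 0.0558, 0.3545]
ee_rot: [2.306, 2.132, -0.004]
force: [-0.2, -0.7, -0.5]
width: 0.096
gripper_force: 25.0
```

```bash
python3 - <<'E'
from h import *
s=observe();print(s["position"],s["width"],s["gripper_force"])
ex=np.array([np.cos(H),np.sin(H),0]); P=A+.003*ex
for z in(.36,.235):
  P[2]=z;print(rel(P,down(H+np.pi/2)))
save("scene","s8.png");save("top","t8.png");hang("top");hang("scene")
E
```

```text
[0.5739383  0.05579681 0.35449125] 0.09555567206307898 24.999672174453735
([0.015, 0.026, -0.037], [-0.0002, 0.0004, -0.0005])
([0.017, 0.027, 0.797], [-0.0002, 0.0004, -0.0005])
scene hatch 0.61 358.72 221.904 angle -1.5 res 0.6
scene hatch 0.32 465.984 244.896 angle 57.5 res 94.1
```

Request:
{"fn": "jog_arm", "kwargs": {"plan": [{"offset":[0.015,0.03,0.3],"twist":[0,0,0],"fingers":-1},{"offset":[0.015,0.03,0.6],"twist":[0,0,0],"fingers":-1},{"offset":[0.015,0.03,0.86],"twist":[0,0,0],"fingers":-1},{"offset":[0.015,0.03,0.86],"twist":[0,0,0],"fingers":-1},{"offset":[0.015,0.03,0.86],"twist":[0,0,0],"fingers":-0.55},{"offset":[0.015,0.03,0.86],"twist":[0,0,0],"fingers":-0.55},{"offset":[0.015,0.03,0.86],"twist":[0,0,0],"fingers":-0.55},{"offset":[0.015,0.03,0.86],"twist":[0,0,0],"fingers":-0.55},{"offset":[0.015,0.03,0.5],"twist":[0,0,0],"fingers":-0.55},{"offset":[0.015,0.03,0],"twist":[0,0,0],"fingers":-0.55},{"offset":[-0.4,-0.2,0],"twist":[0,0,0],"fingers":-0.55},{"offset":[-0.8,-0.2,0],"twist":[0,0,0],"fingers":-0.55},{"offset":[-0.8,-0.2,0],"twist":[0,0,0],"fingers":-0.3},{"offset":[-0.8,-0.2,0],"twist":[0,0,0],"fingers":-0.3}]}}

```text
clock: 25.82
position: [0.5349, -0.0595, 0.3557]
ee_rot: [2.305, 2.134, -0.001]
force: [0.1, 0.8, 0.1]
width: 0.344
gripper_force: 0.0
```

```bash
python3 an.py; python3 - <<'E'
from h import *
for n in("wrist","top","scene"):
  save(n,n+"9.png")
  print(n,[(c,round(u),round(v),at_z(n,(u,v),.021)[:2].round(4)) for c,u,v in lm("bracket1_mid",n)])
print(proj("top",(.4388,-.1867,.021)),proj("wrist",(.4388,-.1867,.021)))
print(rel((.4385,-.1868,.27),down(np.radians(105.7))))
E
```

```text
70 [427 452]
-8 [304, 407]
-4 [312, 416]
0 [320, 424]
4 [329, 432]
110 [424 448]
-8 [304, 405]
-4 [312, 413]
0 [320, 421]
4 [329, 428]
wrist hatch 0.72 373.37600000000003 64.224 angle 0.5 res 13.5
wrist [(0.66, 360, 94, array([0.5883, 0.0705]))]
top [(0.65, 286, 214, array([0.6051, 0.0683]))]
scene []
[378.61266494 275.89353664] [271.31494945 278.88428287]
([-0.901, -0.578, 0.571], [-0.0001, 0.0001, -0.0554])
```

Request:
{"fn": "jog_arm", "kwargs": {"plan": [{"offset":[-0.4,-0.25,0],"twist":[0,0,-0.025],"fingers":-0.3},{"offset":[-0.75,-0.5,0.2],"twist":[0,0,-0.0554],"fingers":-0.3},{"offset":[-0.9,-0.578,0.57],"twist":[0,0,-0.0554],"fingers":-0.3},{"offset":[-0.9,-0.578,0.57],"twist":[0,0,-0.0554],"fingers":-0.3},{"offset":[-0.9,-0.578,0.57],"twist":[0,0,-0.0554],"fingers":-0.3}]}}

```text
clock: 26.85
position: [0.4381, -0.1872, 0.2699]
ee_rot: [-1.9, -2.501, 0.001]
force: [0.6, 0.5, 0.1]
width: 0.351
gripper_force: 0.0
```

Request:
{"fn": "jog_arm", "kwargs": {"plan": [{"offset":[0,0,0.4],"twist":[0,0,0],"fingers":-0.3},{"offset":[0,0,0.95],"twist":[0,0,0],"fingers":-0.3},{"offset":[0,0,0.95],"twist":[0,0,0],"fingers":-0.3},{"offset":[0,0,0.95],"twist":[0,0,0],"fingers":-0.3}]}}

```text
clock: 27.35
position: [0.4395, -0.1859, 0.1277]
ee_rot: [-1.896, -2.504, -0.0]
force: [0.5, 0.9, 0.2]
width: 0.35
gripper_force: 0.0
```

```bash
python3 - <<'E'
from h import *
s=observe();print(s["position"],s["width"],rel((.4385,-.1868,.028),down(np.radians(105.7))))
im=save("wrist","w10.png");print([(c,u,v,at_z("wrist",(u,v),.021)) for c,u,v in lm("bracket1_mid","wrist")], proj("wrist",(.4385,-.1868,.021)))
E
```

```text
[ 0.43953419 -0.18587143  0.12771135] 0.3498995312802829 ([-0.004, -0.008, 0.665], [-0.0, -0.0001, 0.0001])
[] [324.04640909 240.10707572]
```

View pics/w10.png

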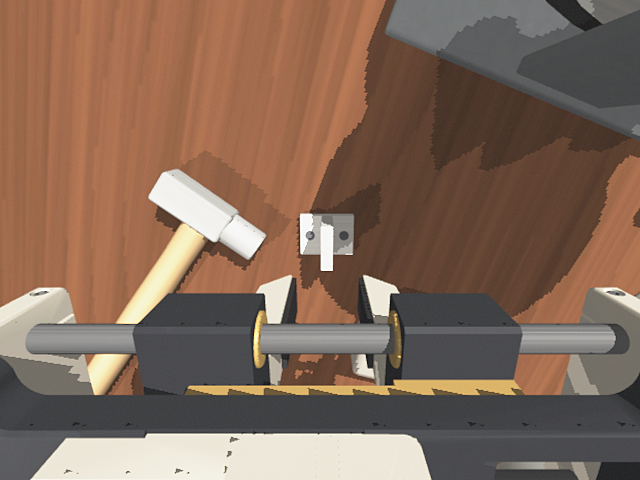

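The bracket is centred at (326,235) and squared to the fingers, and the hammer face is clear at (255,243). Gripping it now.

Request:
{"fn": "jog_arm", "kwargs": {"plan": [{"offset":[-0.004,-0.008,0.35],"twist":[0,0,0],"fingers":-0.3},{"offset":[-0.004,-0.008,0.6],"twist":[0,0,0],"fingers":-0.3},{"offset":[-0.004,-0.008,0.66],"twist":[0,0,0],"fingers":-0.3},{"offset":[-0.004,-0.008,0.66],"twist":[0,0,0],"fingers":-1},{"offset":[-0.004,-0.008,0.66],"twist":[0,0,0],"fingers":-1},{"offset":[-0.004,-0.008,0.66],"twist":[0,0,0],"fingers":-1},{"offset":[-0.004,-0.008,0.66],"twist":[0,0,0],"fingers":-1},{"offset":[-0.004,-0.008,0.3],"twist":[0,0,0],"fingers":-1},{"offset":[-0.004,-0.008,-0.4],"twist":[0,0,0],"fingers":-1},{"offset":[-0.004,-0.008,-1],"twist":[0,0,0],"fingers":-1},{"offset":[-0.004,-0.008,-1],"twist":[0,0,0],"fingers":-1},{"offset":[-0.004,-0.008,-1],"twist":[0,0,0],"fingers":-1}]}}

```text
clock: 28.95
position: [0.4393, -0.1883, 0.2826]
ee_rot: [1.894, 2.496, 0.001]
force: [-1.1, -0.6, -0.6]
width: 0.097
gripper_force: 25.0
```

```bash
python3 - <<'E'
from h import *
s=observe();print(s["position"],s["width"],s["gripper_force"])
P=A+[.003,0,0];P[2]=.36;print(rel(P,down(H+np.pi/2)))
E
```

```text
[ 0.43925846 -0.18834499  0.282557  ] 0.09748594225365162 24.99972403049469
([1.33, 1.335, -0.518], [0.001, 0.0009, 0.0553])
```

Request:
{"fn": "jog_arm", "kwargs": {"plan": [{"offset":[0.1,0.1,-0.3],"twist":[0,0,0],"fingers":-1},{"offset":[0.35,0.35,-0.52],"twist":[0,0,0],"fingers":-1},{"offset":[0.66,0.67,-0.52],"twist":[0,0,0],"fingers":-1},{"offset":[0.66,0.67,-0.52],"twist":[0,0,0],"fingers":-1},{"offset":[0.66,0.67,-0.52],"twist":[0,0,0],"fingers":-1}]}}

```text
clock: 29.58
position: [0.5069, -0.0657, 0.3548]
ee_rot: [-1.897, -2.503, 0.003]
force: [-0.4, -0.3, -0.8]
width: 0.098
gripper_force: 25.0
```

Request:
{"fn": "jog_arm", "kwargs": {"plan": [{"offset":[0.35,0.35,0],"twist":[0,0,0.025],"fingers":-1},{"offset":[0.67,0.665,0],"twist":[0,0,0.0553],"fingers":-1},{"offset":[0.67,0.665,0],"twist":[0,0,0.0553],"fingers":-1},{"offset":[0.67,0.665,0],"twist":[0,0,0.0553],"fingers":-1}]}}

```text
clock: 30.08
position: [0.5763, 0.0578, 0.3546]
ee_rot: [-2.302, -2.137, 0.003]
force: [-0.0, -0.1, 0.0]
width: 0.096
gripper_force: 25.0
```

```bash
python3 - <<'E'
from h import *
s=observe();print(s["position"],s["width"],s["gripper_force"])
P=A+[.003,0,0];P[2]=.225;print(rel(P,down(H+np.pi/2)))
E
```

```text
[0.57632708 0.05783075 0.35461584] 0.09633269206916355 25.000159442424774
([0.003, 0.012, 0.864], [-0.0003, 0.0002, 0.0002])
```

Request:
{"fn": "jog_arm", "kwargs": {"plan": [{"offset":[0,0.012,0.3],"twist":[0,0,0],"fingers":-1},{"offset":[0,0.012,0.6],"twist":[0,0,0],"fingers":-1},{"offset":[0,0.012,0.86],"twist":[0,0,0],"fingers":-1},{"offset":[0,0.012,0.86],"twist":[0,0,0],"fingers":-1},{"offset":[0,0.012,0.86],"twist":[0,0,0],"fingers":-0.55},{"offset":[0,0.012,0.86],"twist":[0,0,0],"fingers":-0.55},{"offset":[0,0.012,0.86],"twist":[0,0,0],"fingers":-0.55},{"offset":[0,0.012,0.86],"twist":[0,0,0],"fingers":-0.55},{"offset":[0,0.012,0.5],"twist":[0,0,0],"fingers":-0.55},{"offset":[0,0.012,0],"twist":[0,0,0],"fingers":-0.55},{"offset":[-0.4,-0.3,0],"twist":[0,0,0],"fingers":-0.55},{"offset":[-0.8,-0.5,0],"twist":[0,0,0],"fingers":-0.55},{"offset":[-0.8,-0.5,0],"twist":[0,0,0],"fingers":-0.3},{"offset":[-0.8,-0.5,0],"twist":[0,0,0],"fingers":-0.3}]}}

```text
clock: 31.82
position: [0.4921, -0.0577, 0.356]
ee_rot: [2.305, 2.132, -0.002]
force: [0.3, 0.7, 0.6]
width: 0.34
gripper_force: 0.0
```

```bash
python3 an.py; python3 - <<'E'
from h import *
for n in("wrist","top","scene"):
  im=save(n,n+"11.png"); L=lm("bracket1_mid",n); print(n,[(c,round(u),round(v)) for c,u,v in L])
  for t in ("door_grip",): print([(c,at_z(n,(u,v),.045).round(3)) for c,u,v in lm(t,n)])
a=cv2.imread("pics/wrist11.png"); b=cv2.imread("pics/top11.png")
cv2.imwrite("pics/c11.png",np.hstack([cv2.resize(a[:300],(480,225)),cv2.resize(b[140:320,340:500],(200,225)) ]))
cv2.imwrite("pics/c11.png",np.hstack([cv2.resize(a[:300],(560,300)),cv2.resize(b[140:320,340:500],(240,300)) ]))
E
```

```text
70 [358 385 488 513]
-8 [363, 469]
-4 [372, 477]
0 [381, 485]
4 [390, 492]
110 [358 383 483 508]
-8 [362, 464]
-4 [370, 472]
0 [379, 480]
4 [388, 486]
wrist hatch 0.74 436.99199999999996 60.72 angle 2.0 res 15.6
wrist [(0.75, 399, 92)]
[]
top [(0.68, 288, 218)]
[(0.92, array([0.448, 0.341, 0.045])), (0.15, array([ 0.296, -0.292,  0.045]))]
scene []
[(0.89, array([0.449, 0.334, 0.045]))]
```

View pics/c11.png

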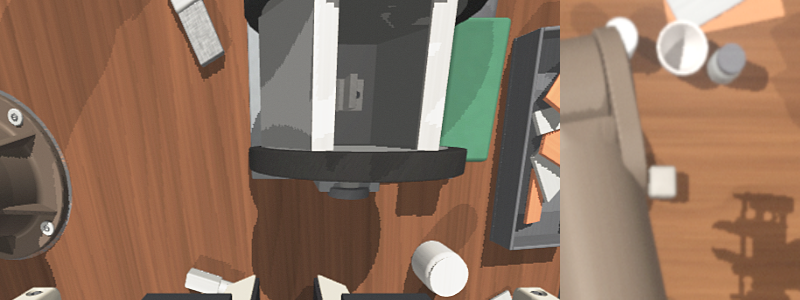

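One bracket shows inside the drum at (350,92); the other is hidden by the near disc. No brackets remain on the visible part of the bench. Next is the door.

Request:
{"fn": "jog_arm", "kwargs": {"plan": [{"offset":[0.4,0,0],"twist":[0,0,0],"fingers":-0.2},{"offset":[0.8,0,0],"twist":[0,0,0],"fingers":-0.2},{"offset":[1,0,0],"twist":[0,0,0],"fingers":-0.2},{"offset":[1,0,0],"twist":[0,0,0],"fingers":-0.2}]}}

```text
clock: 32.88
position: [0.5035, 0.0964, 0.3556]
ee_rot: [-2.297, -2.142, -0.0]
force: [0.7, 0.7, -0.3]
width: 0.399
gripper_force: 0.0
```

Request:
{"fn": "jog_arm", "kwargs": {"plan": [{"offset":[0.4,0,0],"twist":[0,0,0],"fingers":-0.2},{"offset":[0.8,-0.2,0],"twist":[0,0,0],"fingers":-0.2},{"offset":[1,-0.3,0],"twist":[0,0,0],"fingers":-0.2},{"offset":[1,-0.3,0],"twist":[0,0,0],"fingers":-0.2}]}}

```text
clock: 33.38
position: [0.4689, 0.2485, 0.3556]
ee_rot: [-2.298, -2.142, 0.0]
force: [1.0, -1.4, 0.0]
width: 0.399
gripper_force: 0.0
```

Request:
{"fn": "jog_arm", "kwargs": {"plan": [{"offset":[0.3,-0.1,0.3],"twist":[0,0,0],"fingers":-0.2},{"offset":[0.5,-0.15,0.7],"twist":[0,0,0],"fingers":-0.2},{"offset":[0.5,-0.15,0.9],"twist":[0,0,0],"fingers":-0.2},{"offset":[0.5,-0.15,0.9],"twist":[0,0,0],"fingers":-0.2}]}}

```text
clock: 33.88
position: [0.4535, 0.3199, 0.2177]
ee_rot: [2.304, 2.134, -0.01]
force: [-0.3, -0.3, 0.8]
width: 0.402
gripper_force: 0.0
```

```bash
python3 - <<'E'
from h import *
s=observe();print(s["position"],s["joints"].round(2))
im=save("wrist","w12.png"); c=calibration("wrist")
for cf,u,v in lm("door_grip","wrist"): print("grip",cf,u,v,at_z("wrist",(u,v),.045,c))
for o in regions_of("door_grip","wrist")[:2]:
    m=o["region"].astype(np.uint8); k=max(cv2.findContours(m,0,2)[0],key=cv2.contourArea)
    W=np.array([at_z("wrist",p[0],.015,c)[:2] for p in k]).astype(np.float32)*1000
    print(o["conf"],m.sum(),cv2.minAreaRect(W))
g=[];
for n in("top","scene"):
    save(n,n+"12.png");hang(n); print([(q,round(u),round(v)) for q,u,v in lm("bracket1_mid",n)])
E
```

```text
[0.45346267 0.31986596 0.21766679] [-0.11  0.49 -0.86  1.73  0.4   1.12 -1.16]
grip 0.83 311.68 207.408 [0.44036679 0.33418882 0.045     ]
0.71 8624 ((440.25628662109375, 336.2712707519531), (98.22557830810547, 100.47294616699219), 86.4164810180664)
top hatch 0.76 276.992 209.28 angle -1.5 res 6.5
top hatch 0.44 284.224 214.176 angle -8.0 res 1.2
[(0.43, 289, 216)]
scene hatch 0.83 361.984 224.59199999999998 angle 4.5 res 2.0
scene hatch 0.54 461.696 245.18400000000003 angle 57.0 res 89.8
[(0.44, 393, 205)]
```

View pics/w12.png

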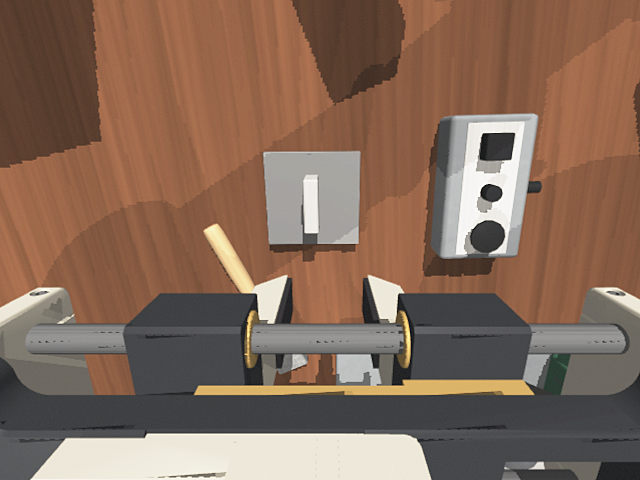

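The door is centred at about (312,198) with its handle at (311,205). The keys are square at (497,147), small at (491,193) and large at (487,237).

```bash
python3 - <<'E'
from h import *
f=lambda p,z: at_z("wrist",p,z)[:2]
C=[f(p,.015) for p in((263,152),(360,150),(358,244),(269,244))]
y=lambda a,b:np.degrees(np.arctan2(*(b-a)[::-1])).round(1)
print(np.mean(C,0),y(C[0],C[1]),y(C[3],C[2]),y(C[3],C[0]),y(C[2],C[1]))
a,b=f((311.5,176),.053),f((312,232),.053);print("bar",(a+b)/2,np.linalg.norm(a-b),y(b,a))
for p in((497,147),(491,193),(487,237)): print(f(p,.054))
for t in("key_square_top","key_small_top","key_large_top"): print(t,[(c,round(u),round(v),f((u,v),.054).round(4)) for c,u,v in lm(t,"wrist")])
print(rel((.440,.335,.095),down(np.radians(86.5))),rel((.440,.335,.047),down(np.radians(86.5))))
E
```

```text
[0.44012737 0.33841034] -3.1 -4.2 86.4 86.2
bar [0.441103   0.34043933] 0.05385077929528297 85.5
[0.61166907 0.38084907]
[0.60927053 0.33937875]
[0.60847394 0.29627464]
key_square_top [(0.59, 503, 149, array([0.6167, 0.379 ]))]
key_small_top [(0.86, 493, 193, array([0.6108, 0.3389]))]
key_large_top [(0.7, 492, 238, array([0.6124, 0.2949]))]
([0.075, -0.096, 0.837], [0.0001, 0.0001, -0.0022]) ([0.076, -0.096, 1.157], [0.0001, 0.0001, -0.0022])
```

Request:
{"fn": "jog_arm", "kwargs": {"plan": [{"offset":[0.1,-0.096,0.4],"twist":[0,0,-0.0015],"fingers":-0.2},{"offset":[0.1,-0.096,0.8],"twist":[0,0,-0.0015],"fingers":-0.2},{"offset":[0.1,-0.096,0.8],"twist":[0,0,-0.0015],"fingers":-0.2},{"offset":[0.1,-0.096,0.8],"twist":[0,0,-0.0015],"fingers":-0.2}]}}

```text
clock: 34.98
position: [0.4408, 0.3396, 0.1021]
ee_rot: [2.293, 2.147, 0.002]
force: [-0.1, 1.0, 1.0]
width: 0.4
gripper_force: 0.0
```

```bash
python3 - <<'E'
from h import *
print(observe()["position"]);print(rel((.440,.338,.044),down(np.radians(86.2))))
save("wrist","w13.png")
for cf,u,v in lm("door_grip","wrist"): print("grip",cf,u,v,at_z("wrist",(u,v),.045))
E
```

```text
[0.44078989 0.33964417 0.10212035]
([-0.012, -0.005, 0.387], [0.0001, -0.0001, 0.0001])
grip 0.8 323.52 271.2 [0.43923598 0.33562868 0.045     ]
```

Request:
{"fn": "jog_arm", "kwargs": {"plan": [{"offset":[-0.018,-0.008,0.2],"twist":[0,0,0],"fingers":-0.2},{"offset":[-0.018,-0.008,0.35],"twist":[0,0,0],"fingers":-0.2},{"offset":[-0.018,-0.008,0.385],"twist":[0,0,0],"fingers":-0.2},{"offset":[-0.018,-0.008,0.385],"twist":[0,0,0],"fingers":-0.2},{"offset":[-0.018,-0.008,0.385],"twist":[0,0,0],"fingers":-1},{"offset":[-0.018,-0.008,0.385],"twist":[0,0,0],"fingers":-1},{"offset":[-0.018,-0.008,0.385],"twist":[0,0,0],"fingers":-1},{"offset":[-0.018,-0.008,0.385],"twist":[0,0,0],"fingers":-1},{"offset":[-0.018,-0.008,0.2],"twist":[0,0,0],"fingers":-1},{"offset":[-0.018,-0.008,-0.2],"twist":[0,0,0],"fingers":-1},{"offset":[-0.018,-0.008,-0.6],"twist":[0,0,0],"fingers":-1},{"offset":[-0.018,-0.008,-1],"twist":[0,0,0],"fingers":-1},{"offset":[-0.018,-0.008,-1],"twist":[0,0,0],"fingers":-1}], "newtons": 35}}

```text
clock: 36.7
position: [0.4399, 0.3383, 0.2547]
ee_rot: [2.292, 2.147, 0.011]
force: [0.3, 0.8, -1.8]
width: 0.15
gripper_force: 35.0
```

```bash
python3 - <<'E'
from h import *
s=observe();print(s["position"],s["width"],s["gripper_force"])
print(rel((A[0],A[1],.385),down(H+np.pi/2)))
save("top","t14.png");hang("top");save("scene","s14.png");hang("scene")
a=cv2.imread("pics/t14.png")[120:290,160:380];b=cv2.imread("pics/s14.png")[150:330,290:470]
cv2.imwrite("pics/c14.png",np.hstack([cv2.resize(a,(400,400)),cv2.resize(b,(400,400))]))
E
```

```text
[0.43992446 0.33832535 0.25472911] 0.1500829296791182 34.99954104423523
([-1.802, 1.026, -0.871], [0.0009, -0.0007, 0.0015])
top hatch 0.89 280.832 210.816 angle -3.5 res 2.5
scene hatch 0.91 360.128 223.008 angle 1.0 res 1.2
```

```bash
python3 - <<'E'
from h import *
for n,p in(("top",(280.8,210.8)),("scene",(360.1,223))): print(n,at_z(n,p,.243))
for n in("top","scene"):
  im=cv2.imread("pics/"+n[0]+"14.png"); g=cv2.cvtColor(im,6)
  ex=np.array([np.cos(H),np.sin(H),0]); ey=np.array([-np.sin(H),np.cos(H),0])
  B=np.array([A[0],A[1],.243]); xs=np.arange(-60,61,3)
  for y in (0,.02): print(n,y,[(int(x),int(g[tuple(proj(n,B+x*.001*ex+y*ey).round().astype(int)[::-1])])) for x in xs])
E
```

```text
top [0.57044401 0.0641766  0.243     ]
scene [0.57595685 0.06069379 0.243     ]
top 0 [(-60, 161), (-57, 159), (-54, 183), (-51, 234), (-48, 255), (-45, 255), (-42, 255), (-39, 255), (-36, 252), (-33, 204), (-30, 162), (-27, 153), (-24, 133), (-21, 136), (-18, 149), (-15, 155), (-12, 154), (-9, 158), (-6, 147), (-3, 126), (0, 116), (3, 113), (6, 112), (9, 110), (12, 102), (15, 103), (18, 104), (21, 102), (24, 100), (27, 102), (30, 101), (33, 102), (36, 207), (39, 255), (42, 255), (45, 255), (48, 255), (51, 255), (54, 254), (57, 217), (60, 146)]
top 0.02 [(-60, 161), (-57, 160), (-54, 196), (-51, 247), (-48, 255), (-45, 255), (-42, 255), (-39, 255), (-36, 255), (-33, 183), (-30, 118), (-27, 113), (-24, 114), (-21, 114), (-18, 113), (-15, 113), (-12, 115), (-9, 113), (-6, 114), (-3, 112), (0, 111), (3, 111), (6, 112), (9, 107), (12, 104), (15, 102), (18, 100), (21, 102), (24, 101), (27, 102), (30, 104), (33, 108), (36, 152), (39, 255), (42, 255), (45, 255), (48, 255), (51, 255), (54, 250), (57, 203), (60, 154)]
scene 0 [(-60, 103), (-57, 122), (-54, 177), (-51, 239), (-48, 249), (-45, 250), (-42, 250), (-39, 249), (-36, 239), (-33, 175), (-30, 104), (-27, 61), (-24, 60), (-21, 62), (-18, 62), (-15, 62), (-12, 62), (-9, 62), (-6, 62), (-3, 62), (0, 62), (3, 62), (6, 61), (9, 62), (12, 62), (15, 62), (18, 61), (21, 62), (24, 60), (27, 58), (30, 59), (33, 66), (36, 142), (39, 219), (42, 248), (45, 251), (48, 251), (51, 250), (54, 248), (57, 236), (60, 171)]
scene 0.02 [(-60, 108), (-57, 160), (-54, 221), (-51, 247), (-48, 250), (-45, 251), (-42, 251), (-39, 250), (-36, 244), (-33, 197), (-30, 124), (-27, 65), (-24, 55), (-21, 53), (-18, 52), (-15, 52), (-12, 52), (-9, 52), (-6, 51), (-3, 51), (0, 52), (3, 52), (6, 51), (9, 52), (12, 52), (15, 52), (18, 51), (21, 52), (24, 52), (27, 51), (30, 51), (33, 63), (36, 140), (39, 218), (42, 248), (45, 251), (48, 251), (51, 251), (54, 249), (57, 239), (60, 179)]
```

Request:
{"fn": "jog_arm", "kwargs": {"plan": [{"offset":[0,0,-0.4],"twist":[0,0,0],"fingers":-1},{"offset":[-0.2,0.1,-0.8],"twist":[0,0,0],"fingers":-1},{"offset":[-0.5,0.3,-0.87],"twist":[0.001,0,0.0015],"fingers":-1},{"offset":[-0.75,0.45,-0.87],"twist":[0.001,0,0.0015],"fingers":-1},{"offset":[-0.9,0.5,-0.87],"twist":[0.001,0,0.0015],"fingers":-1},{"offset":[-0.9,0.5,-0.87],"twist":[0.001,0,0.0015],"fingers":-1},{"offset":[-0.9,0.5,-0.87],"twist":[0.001,0,0.0015],"fingers":-1}]}}

```text
clock: 37.78
position: [0.5042, 0.1973, 0.3798]
ee_rot: [-2.298, -2.134, 0.01]
force: [-0.9, -0.1, -1.4]
width: 0.147
gripper_force: 35.0
```

Request:
{"fn": "jog_arm", "kwargs": {"plan": [{"offset":[-0.3,0.2,0],"twist":[0,0,0],"fingers":-1},{"offset":[-0.6,0.35,0],"twist":[0,0,0],"fingers":-1},{"offset":[-0.85,0.5,0],"twist":[0,0,0],"fingers":-1},{"offset":[-0.9,0.53,0],"twist":[0,0,0],"fingers":-1},{"offset":[-0.9,0.53,0],"twist":[0,0,0],"fingers":-1},{"offset":[-0.9,0.53,0],"twist":[0,0,0],"fingers":-1}]}}

```text
clock: 38.52
position: [0.5733, 0.0585, 0.3806]
ee_rot: [-2.296, -2.137, 0.007]
force: [-0.2, 0.6, -1.5]
width: 0.15
gripper_force: 35.0
```

```bash
python3 - <<'E'
from h import *
s=observe();print(s["position"],s["width"])
print(rel((.5767,.0595,.277),down(H+np.pi/2)))
save("wrist","w15.png");print(lm("door_grip","wrist"),lm("hatch","wrist"))
for t in("tyre_left","tyre_right"): print(t,[(c,at_z("wrist",(u,v),.27).round(4)) for c,u,v in lm(t,"wrist")])
E
```

```text
[0.57326376 0.05845331 0.3805926 ] 0.14961961591905068
([0.009, 0.027, 0.69], [-0.001, 0.0, 0.0005])
[(0.83, 326.78400000000005, 315.12)] []
tyre_left [(0.57, array([0.5775, 0.1258, 0.27  ]))]
tyre_right []
```

View pics/w15.png

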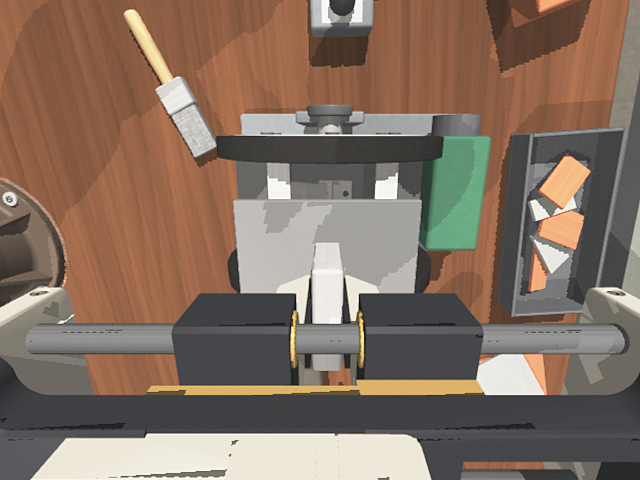

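The door hangs square above the opening, plate far edge at row 199 (cols 234–421), strips at columns 267–289 and 375–397. I'll check the y and x alignment numerically before lowering it.

```bash
python3 - <<'E'
from h import *
f=lambda p,z: at_z("wrist",p,z)
ey=np.array([-np.sin(H),np.cos(H),0]);ex=np.array([np.cos(H),np.sin(H),0])
e=[f((234,199),.351),f((421,199),.351)]; print("plate edge",e,"centre",np.mean(e,0)-.049*ey, np.linalg.norm(e[1]-e[0]))
print("tyre inner top", f((330,163),.27), "->axle", f((330,163),.27)-.055*ey)
print("tyre outer top?", f((330,136),.27)-.075*ey)
s=[f((289,180),.243),f((375,180),.243)];print("strips mid",np.mean(s,0), "proj to axle y", np.mean(s,0)-ey*((np.mean(s,0)-A)@ey), np.linalg.norm(s[1]-s[0]))
E
```

```text
plate edge [array([0.52873834, 0.10825959, 0.351     ]), array([0.62596036, 0.10140023, 0.351     ])] centre [0.57367779 0.05596766 0.351     ] 0.0974637007924203
tyre inner top [0.57976218 0.11656865 0.27      ] ->axle [0.57564105 0.06172326 0.27      ]
tyre outer top? [0.57546463 0.06093757 0.27      ]
strips mid [0.58036684 0.10041719 0.243     ] proj to axle y [0.57716734 0.05783714 0.243     ] 0.07183877353390263
```

Request:
{"fn": "jog_arm", "kwargs": {"plan": [{"offset":[0.031,0.026,0.1],"twist":[-0.001,0,0.0005],"fingers":-1},{"offset":[0.031,0.026,0.3],"twist":[-0.001,0,0.0005],"fingers":-1},{"offset":[0.031,0.026,0.5],"twist":[-0.001,0,0.0005],"fingers":-1},{"offset":[0.031,0.026,0.6],"twist":[-0.001,0,0.0005],"fingers":-1},{"offset":[0.031,0.026,0.64],"twist":[-0.001,0,0.0005],"fingers":-1},{"offset":[0.031,0.026,0.64],"twist":[-0.001,0,0.0005],"fingers":-1}]}}

```text
clock: 39.52
position: [0.5778, 0.0606, 0.2847]
ee_rot: [2.306, 2.133, -0.0]
force: [-0.2, -0.2, -0.9]
width: 0.151
gripper_force: 35.0
```

```bash
python3 - <<'E'
from h import *
s=observe();print(s["position"],s["force"],rel((.5767,.0628,.277),down(H+np.pi/2)))
E
```

```text
[0.57781785 0.06056604 0.28469421] [-0.18821992 -0.15867075 -0.86792601] ([0.014, -0.009, 0.051], [0.0, 0.0001, -0.0005])
```

Request:
{"fn": "jog_arm", "kwargs": {"plan": [{"offset":[0.014,-0.006,0.02],"twist":[0,0,0],"fingers":-1},{"offset":[0.014,-0.006,0.035],"twist":[0,0,0],"fingers":-1},{"offset":[0.014,-0.006,0.048],"twist":[0,0,0],"fingers":-1},{"offset":[0.014,-0.006,0.048],"twist":[0,0,0],"fingers":-1}]}}

```text
clock: 40.02
position: [0.5768, 0.0626, 0.2773]
ee_rot: [2.306, 2.133, -0.001]
force: [-0.8, 0.5, -1.1]
width: 0.147
gripper_force: 35.0
```

Request:
{"fn": "jog_arm", "kwargs": {"plan": [{"offset":[0,0,0.01],"twist":[0,0,0],"fingers":-1},{"offset":[0,0,0.01],"twist":[0,0,0],"fingers":-1}]}}

```text
clock: 40.28
position: [0.5764, 0.0626, 0.2761]
ee_rot: [2.306, 2.133, -0.002]
force: [-3.7, -1.0, 4.5]
width: 0.151
gripper_force: 35.0
```

Request:
{"fn": "jog_arm", "kwargs": {"plan": [{"offset":[0,0,0],"twist":[0,0,0],"fingers":-0.5},{"offset":[0,0,0],"twist":[0,0,0],"fingers":-0.3},{"offset":[0,0,0],"twist":[0,0,0],"fingers":-0.3},{"offset":[0,0,0],"twist":[0,0,0],"fingers":-0.3},{"offset":[0,0,-0.2],"twist":[0,0,0],"fingers":-0.3},{"offset":[0,0,-0.6],"twist":[0,0,0],"fingers":-0.3},{"offset":[-0.4,-0.4,-0.6],"twist":[0,0,0],"fingers":-0.3},{"offset":[-0.9,-0.6,-0.6],"twist":[0,0,0],"fingers":-0.3},{"offset":[-0.9,-0.6,-0.6],"twist":[0,0,0],"fingers":-0.3},{"offset":[-0.9,-0.6,-0.6],"twist":[0,0,0],"fingers":-0.3}]}}

```text
clock: 41.52
position: [0.4755, -0.0682, 0.3659]
ee_rot: [2.311, 2.125, -0.004]
force: [-0.2, 0.6, 0.3]
width: 0.346
gripper_force: 0.0
```

```bash
python3 - <<'E'
from h import *
ex=np.array([np.cos(H),np.sin(H),0]); ey=np.array([-np.sin(H),np.cos(H),0])
B=np.array([.5767,.060,.248])
for n in("wrist","top","scene"):
  im=save(n,n+"16.png")
  print(n,[(c,round(u),round(v),at_z(n,(u,v),.278).round(4)) for c,u,v in lm("door_grip",n)],proj(n,[.5767,.06,.278]))
  print([(c,round(u),round(v)) for c,u,v in lm("bracket1_mid",n)])
  for o in regions_of("door_grip",n)[:1]:
    m=o["region"].astype(np.uint8); k=max(cv2.findContours(m,0,2)[0],key=cv2.contourArea)
    W=np.array([at_z(n,p[0],.248)[:2] for p in k]).astype(np.float32)*1000
    print(o["conf"],m.sum(),cv2.minAreaRect(W))
E
```

```text
wrist [(0.61, 474, 35, array([0.5772, 0.0658, 0.278 ]))] [473.11135172  46.05294043]
[]
0.6 17164 ((575.8751220703125, 56.726951599121094), (78.03899383544922, 99.52423858642578), 85.76309204101562)
top [(0.89, 277, 202, array([0.5829, 0.0707, 0.278 ]))] [281.56490013 204.90721542]
[]
0.88 1826 ((575.8427124023438, 61.56142807006836), (98.60064697265625, 97.75291442871094), 85.44413757324219)
scene [(0.98, 362, 211, array([0.577 , 0.0617, 0.278 ])), (0.66, 215, 324, array([ 0.6902, -0.2865,  0.278 ]))] [361.12914274 211.47126923]
[]
0.75 1768 ((577.674072265625, 62.61071014404297), (97.57147216796875, 101.41018676757812), 85.36245727539062)
```

The door is home: centre ~(.577,.062), square, 98×98 at seat height. Next the keys, with the fingers shut.

Request:
{"fn": "jog_arm", "kwargs": {"plan": [{"offset":[0.4,0.2,0],"twist":[0,0,0],"fingers":-1},{"offset":[0.8,0.3,0],"twist":[0,0,0],"fingers":-1},{"offset":[1,0.35,0],"twist":[0,0,0],"fingers":-1},{"offset":[1,0.35,0],"twist":[0,0,0],"fingers":-1}]}}

```text
clock: 42.62
position: [0.5406, 0.084, 0.3655]
ee_rot: [-2.3, -2.139, -0.0]
force: [-0.3, -0.1, -0.2]
width: 0.009
gripper_force: 0.0
```

Request:
{"fn": "jog_arm", "kwargs": {"plan": [{"offset":[0.4,0.2,0],"twist":[0,0,0],"fingers":-1},{"offset":[0.8,0.35,0],"twist":[0,0,0],"fingers":-1},{"offset":[1,0.45,0],"twist":[0,0,0],"fingers":-1},{"offset":[1,0.45,0],"twist":[0,0,0],"fingers":-1}]}}

```text
clock: 43.12
position: [0.6198, 0.2268, 0.3644]
ee_rot: [-2.302, -2.135, 0.002]
force: [-0.4, -0.3, -0.9]
width: 0.006
gripper_force: 0.0
```

Request:
{"fn": "jog_arm", "kwargs": {"plan": [{"offset":[0.4,0.1,0],"twist":[0,0,0],"fingers":-1},{"offset":[0.7,0.2,0.3],"twist":[0,0,0],"fingers":-1},{"offset":[0.75,0.25,0.7],"twist":[0,0,0],"fingers":-1},{"offset":[0.75,0.25,1],"twist":[0,0,0],"fingers":-1},{"offset":[0.75,0.25,1],"twist":[0,0,0],"fingers":-1}]}}

```text
clock: 43.75
position: [0.6652, 0.3299, 0.2116]
ee_rot: [2.308, 2.131, -0.013]
force: [0.2, 0.7, 0.5]
width: -0.002
gripper_force: 0.0
```

```bash
python3 - <<'E'
from h import *
s=observe();print(s["position"],s["joints"].round(2),s["width"])
for n in("wrist",):
  save(n,n+"17.png")
  for t in("key_square_top","key_small_top","key_large_top"): print(n,t,[(c,round(u),round(v),at_z(n,(u,v),.054)[:2].round(4)) for c,u,v in lm(t,n)])
for p in((.6115,.381,.08),(.609,.339,.08),(.607,.297,.08)): print(rel(p,down(H+np.pi/2)))
E
```

```text
[0.6652022  0.3299463  0.21155739] [-0.15  0.78 -0.77  1.22  0.53  1.35 -0.96] -0.002191967356735834
wrist key_square_top [(0.64, 262, 180, array([0.6114, 0.3777]))]
wrist key_small_top [(0.68, 264, 224, array([0.6074, 0.3375]))]
wrist key_large_top [(0.65, 269, 266, array([0.6067, 0.2944]))]
([0.282, -0.397, 0.926], [0.0005, -0.0003, -0.0007])
([0.002, -0.391, 0.925], [0.0005, -0.0003, -0.0007])
([-0.278, -0.382, 0.925], [0.0005, -0.0003, -0.0007])
```

Request:
{"fn": "jog_arm", "kwargs": {"plan": [{"offset":[0.27,-0.397,0.3],"twist":[0,0,0],"fingers":-1},{"offset":[0.27,-0.397,0.6],"twist":[0,0,0],"fingers":-1},{"offset":[0.27,-0.397,0.85],"twist":[0,0,0],"fingers":-1},{"offset":[0.27,-0.397,0.85],"twist":[0,0,0],"fingers":-1},{"offset":[0.27,-0.397,0.85],"twist":[0,0,0],"fingers":-1}]}}

```text
clock: 44.58
position: [0.6112, 0.3796, 0.0911]
ee_rot: [2.307, 2.131, 0.005]
force: [0.4, 0.9, 0.2]
width: -0.0
gripper_force: 0.0
```

```bash
python3 - <<'E'
from h import *
for p in((.6113,.379,.066),(.608,.338,.085),(.608,.338,.066),(.6065,.295,.085),(.6065,.295,.066)): print(rel(p,down(H+np.pi/2)))
E
```

```text
([-0.004, 0.001, 0.168], [0.0005, -0.0003, -0.0007])
([-0.278, 0.001, 0.04], [0.0005, -0.0003, -0.0007])
([-0.279, 0.0, 0.167], [0.0005, -0.0003, -0.0007])
([-0.565, 0.014, 0.04], [0.0005, -0.0003, -0.0007])
([-0.565, 0.013, 0.167], [0.0005, -0.0003, -0.0007])
```

Pressing the square key.

Request:
{"fn": "jog_arm", "kwargs": {"plan": [{"offset":[0,0,0.1],"twist":[0,0,0],"fingers":-1},{"offset":[0,0,0.14],"twist":[0,0,0],"fingers":-1},{"offset":[0,0,0.168],"twist":[0,0,0],"fingers":-1},{"offset":[0,0,0.168],"twist":[0,0,0],"fingers":-1}]}}

```text
clock: 45.08
position: [0.6103, 0.3789, 0.0659]
ee_rot: [2.306, 2.131, 0.002]
force: [-3.8, -6.2, 22.7]
width: 0.006
gripper_force: 11.4
```

Request:
{"fn": "jog_arm", "kwargs": {"plan": [{"offset":[0,0,-0.1],"twist":[0,0,0],"fingers":-1},{"offset":[0,0,-0.15],"twist":[0,0,0],"fingers":-1},{"offset":[-0.275,0,-0.15],"twist":[0,0,0],"fingers":-1},{"offset":[-0.275,0,-0.15],"twist":[0,0,0],"fingers":-1},{"offset":[-0.275,0,-0.06],"twist":[0,0,0],"fingers":-1},{"offset":[-0.275,0,-0.02],"twist":[0,0,0],"fingers":-1},{"offset":[-0.275,0,0],"twist":[0,0,0],"fingers":-1},{"offset":[-0.275,0,0],"twist":[0,0,0],"fingers":-1}]}}

```text
clock: 46.08
position: [0.6063, 0.3385, 0.0657]
ee_rot: [2.304, 2.132, 0.0]
force: [-8.1, -9.0, 30.1]
width: 0.003
gripper_force: 14.9
```

Request:
{"fn": "jog_arm", "kwargs": {"plan": [{"offset":[0,0,-0.1],"twist":[0,0,0],"fingers":-1},{"offset":[0,0,-0.15],"twist":[0,0,0],"fingers":-1},{"offset":[-0.288,0.01,-0.15],"twist":[0,0,0],"fingers":-1},{"offset":[-0.288,0.01,-0.15],"twist":[0,0,0],"fingers":-1},{"offset":[-0.288,0.01,-0.06],"twist":[0,0,0],"fingers":-1},{"offset":[-0.288,0.01,-0.02],"twist":[0,0,0],"fingers":-1},{"offset":[-0.288,0.01,0],"twist":[0,0,0],"fingers":-1},{"offset":[-0.288,0.01,0],"twist":[0,0,0],"fingers":-1}]}}

```text
clock: 47.08
position: [0.6043, 0.2955, 0.0656]
ee_rot: [2.304, 2.133, -0.0]
force: [-8.0, -8.9, 31.7]
width: 0.006
gripper_force: 15.9
```

Request:
{"fn": "jog_arm", "kwargs": {"plan": [{"offset":[0,0,-0.2],"twist":[0,0,0],"fingers":-1},{"offset":[0,0,-0.5],"twist":[0,0,0],"fingers":-1},{"offset":[0,0,-0.9],"twist":[0,0,0],"fingers":-1},{"offset":[0,0,-0.9],"twist":[0,0,0],"fingers":-1},{"offset":[0,0,-0.9],"twist":[0,0,0],"fingers":-1},{"offset":[0,0,-0.9],"twist":[0,0,0],"fingers":-1}]}}

```text
clock: 47.82
position: [0.6038, 0.2943, 0.1959]
ee_rot: [-2.306, -2.134, 0.005]
force: [-0.1, 0.0, 0.2]
width: 0.008
gripper_force: 0.0
```

```bash
python3 - <<'E'
from h import *
print(observe()["position"],observe()["force"])
for n in("top","scene"):
  save(n,n+"18.png"); print(n,[(c,round(u),round(v)) for c,u,v in lm("door_grip",n)],lm("bracket1_mid",n))
E
```

```text
[0.60378529 0.29433017 0.19585182] [-0.08011097  0.01874335  0.22497335]
top [(0.63, 276, 202)] [(0.34, 254.08, 202.89600000000002)]
scene [(0.9, 360, 210)] [(0.6, 169.216, 263.376)]
```

```bash
python3 -c "
from cell import sign_off
print(sign_off())"
```

```text
the job is handed in; nothing more can be done
None
```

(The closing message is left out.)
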